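# Draw two dominoes from the boneyard to the scribed line

### The job

Draw the two middle dominoes of the four in the boneyard rail: under a light fingertip, slide each one out over the panel, face down and never lifted, until its front edge meets the scribed line. Stop there without running over the line and leave both lying square to it; the two end dominoes and everything else stay as they are.

Things in the scene. Friction and masses are not known exactly. Their poses are not given: they have to be found in the camera images.
- board: level mahogany playing panel lying on the table, 280 mm (x) by 260 mm (y), 8 mm thick, on short soft rubber feet, on which it yields about 1 mm straight down at 20 N; it cannot shift or turn. Origin at the centre of its underside, z up. Its x axis points away from the robot, square to the scribed line: the dominoes are slid along +x of this frame
- line (a point): middle of the scribed line: a pale line 3 mm wide, 236 mm long, flush in the panel's top, running along the panel's y at 85 mm beyond the panel's centre. The point lies on the line's centre at the height of the panel's top; axes as the panel's. There is no step or stop at it
- rail: the boneyard rail: low dark three-sided moulding, 10 mm high, fixed on the panel's top and square to it, open towards the line. Origin at panel-top height in the middle of the row of dominoes. Back rail (14 mm thick) with its inner face 34 mm behind the origin (-x), two cheeks 12 mm thick with inner faces at y +-69 mm, reaching to x +12 mm. The four dominoes lie side by side in it, about 4 mm apart, 1 to 7 mm off the back rail: no room for a finger behind or between them
- domino_a_centre (a point): turquoise domino lying face down, 60 mm long (its x), 30 mm wide (its y), 13 mm thick, ivory under-face; 25 to 50 g; a fingertip pressed on its back with some 3 to 10 N carries it along. End domino of the row at +y, stays where it is. Point at its centre, 6.5 mm over the panel's top
- domino_b_centre (a point): turquoise domino lying face down, 60 mm long (its x), 30 mm wide (its y), 13 mm thick, ivory under-face; 25 to 50 g; a fingertip pressed on its back with some 3 to 10 N carries it along. One of the two middle dominoes (+y side), to be slid to the line. Point at its centre, 6.5 mm under its back
- domino_b_edge (a point): middle of domino b's front bottom edge, 30 mm ahead of its centre along its own +x, at its underside
- domino_c_centre (a point): turquoise domino lying face down, 60 mm long (its x), 30 mm wide (its y), 13 mm thick, ivory under-face; 25 to 50 g; a fingertip pressed on its back with some 3 to 10 N carries it along. The other middle domino (-y side), to be slid to the line. Point at its centre, 6.5 mm under its back
- domino_c_edge (a point): middle of domino c's front bottom edge, 30 mm ahead of its centre along its own +x, at its underside
- domino_d_centre (a point): turquoise domino lying face down, 60 mm long (its x), 30 mm wide (its y), 13 mm thick, ivory under-face; 25 to 50 g; a fingertip pressed on its back with some 3 to 10 N carries it along. End domino of the row at -y, stays where it is. Point at its centre, 6.5 mm over the panel's top
- counter_centre (a point): yellow plastic peg counter lying to the right, 250 x 75 x 18 mm with pegs up to 39 mm; point at its centre 9 mm up. Leave alone
- opener_centre (a point): stainless steel bottle opener lying to the left, about 145 mm long, 34 mm wide, 6 mm high; point at its middle. Leave alone
- glass_centre (a point): empty frosted glass tumbler standing to the left, 72 mm wide, 120 mm high; point at its centre half-way up. Leave alone
There are look-alikes about, which are no part of the job. What is shaped like the part that bears domino_c_centre but blue is not meant. Leave any blue or yellow look-alike of the part that bears domino_b_centre alone.

How it is judged:
By the outcome, as a careful person would: the job done as asked, in the order asked, and still so for the second after the job is handed in, with the robot touching nothing.
It also fails if it takes over 72 s, if anything falls off the work surface, if the arm or the gripper's body presses on something with over 40 N, if the wrist force passes 120 N, or if a joint passes its speed limit or range.

### The arm

A 6-joint arm with a two-finger parallel gripper is mounted at the origin on the work surface. World frame = base frame: x ahead of the robot, y to its left, z up, the work surface at z = 0. Lengths are in m, angles in rad, forces in N, time in s.
With the tool pointing down it reaches from about 0.35 to 0.725 m from the base axis. Payload 6 kg.
Tool frame: the origin (TCP) lies at the very end of the fingers, on their centre line; the grasp point (between the pads) lies 19 mm behind it; z points along the fingers, x is the direction in which the jaws open and shut, and the axes are right-handed (so a half turn about z gives the same grasp; the last joint's range is limited). The gripper opens to 85 mm and grips with 20 to 120 N. Pads are 22 mm wide; open, the fingers measure 114 mm over their backs; the gripper's body (76 mm by 85 mm) begins 54 mm behind the grasp point. The pads swing forward as they close: fully open they stand 13 mm farther back than shut.
Start: joints at [-0.942, 0.04, 0.085, 0, -1.615, -0.334], TCP at [0.174, -0.574, 0.206] pointing down, gripper open.
Joint ranges: [-2.56, 2.56], [-1.29, 2.01], [-1.08, 1.49], [-3.29, 1.98], [-2.81, -0.18], [-2.99, 2.99]. Speed limits (rad/s): [2.57, 2.57, 3.01, 3.14, 3.14, 3.14].

### API

Orientations are given as a unit quaternion [w, x, y, z].
In Python, from bench import ctrl, imaging gives the robot as it stands.
- The arm moves only by the tool send_rows, never from a script. Its argument "rows" is text: rows parted by semicolons, each of 7 numbers parted by spaces: the shift along the tool's x, y, z each as a share of 0.5 m, from -1 to 1, then the turn, a rotation vector about the tool's x, y, z each as a share of 60 degrees, from -1 to 1, then the closure, from -1 (fully open) to 1 (shut). In form: dx dy dz ax ay az fingers; .... A call has 1 to 5 rows; each row is the pose to reach, as a shift and turn from the pose measured when the call began, along the tool's axes at that moment; what a row does not reach only later rows make up. A row lasts 1/8 s, in which the tool goes at most 62.5 mm and 10.7 degrees, less where a joint would pass 70% of its speed; a pose out of reach is approached as far as the arm can. A call with a number of a shift or a turn outside -1 to 1 is refused whole. A call with a gripper value outside its range is refused whole. The fingers move at their own pace and stop on an object; "newtons" is the grip in N (left out, the last holds). Time passes only in rows, so rows that repeat a pose let the fingers close. It gives the time, the measured TCP pose, the force and the opening at its end, in the units of the state.
- ctrl.observe(): the state, without advancing time (a new reading comes with each control period).
- imaging.snapshot(name): name is "scene" or "top"; returns the picture (480x640x3 uint8, red, green, blue); there is no depth.
- imaging.camera_info(name): a dict with "K" (3x3 intrinsics, pixels), "D" ([k1, k2, p1, p2, k3] as OpenCV has them; the pictures are not rectified), "T" (4x4, takes a point from camera to world coordinates). Camera axes: x right, y down, z forward; pixel columns grow to the right and rows downward; lengths in m; the calibration is good to about 2 mm. A picture is of the moment at which its call begins. camera_info takes no time and is no camera call.
- ctrl.finish_job(): hands the job in, once; it reports no verdict.
Trained networks look in the newest picture that a camera, given by its name, has taken for a name from the list of things; names that differ only in an ending like _2 or _b are one class to them, and where a whole thing is asked for, a point or a joint stands for the part that bears it (a point fixed in the world has none). Each returns a list of dicts, best first, with "score" (0 to 1); they miss things now and then, are a little off and sometimes report something else, mostly with a low value. They report only what shows in the picture. A call takes as long as a camera call. They do not tell look-alikes from the thing itself.
- imaging.masks_of(camera, label): "mask" (480x640 bool, what is visible of it) and "extent" ([left, top, right, bottom] in pixels, round what is visible of it).
The state is a dict: "t": time; "qpos": joint angles; "joint_vel": joint speeds; "effort": joint torques, N m; "ee_pos": TCP position; "tool_rot": TCP orientation; "contact_force": force on the tool from outside, world axes, zero at the start; "wrist_torque": the same for the moment, N m; "finger_gap": finger opening in m.
Only numpy, scipy, OpenCV 4.12 (cv2) and the standard library are available. Lean on these libraries where they do the work, as an engineer would, in place of code of your own. Each camera call takes 0.05 s, during which the arm holds its last target.

## Working session

There is one attempt and no reset: what is moved stays moved. The work goes in short steps, Python scripts to look and compute and a tool call to move; the robot and the scene stay as the last step left them, time stands still between calls to the robot, and variables do not carry over. Pictures are saved under pics/ and viewed, and the job is handed in when it is done.

Besides the shell and the picture viewer there is one more tool, called after "Request:" as name(argument=value, ...) on one line, values as JSON. send_rows: Moves the arm, as the interface text tells. Its arguments: {"type":"object","properties":{"rows":{"type":"string"},"newtons":{"type":"number"}},"required":["rows"]}

```bash
ls; mkdir -p pics; python3 - <<'E'
from bench import ctrl, imaging
import cv2
print(ctrl.observe())
for n in("scene","top"):
    im=imaging.snapshot(n); cv2.imwrite(f"pics/{n}0.png",im[:,:,::-1]); i=imaging.camera_info(n); print(n,i)
E
```

```text
pics
{'t': 0.0, 'qpos': array([-9.42306539e-01,  4.08357596e-02,  8.38038153e-02, -4.32939468e-04,
       -1.61548537e+00, -3.33713378e-01]), 'joint_vel': array([ 1.71899020e-03, -1.54179645e-03, -3.05353055e-04, -2.51709104e-06,
        1.52403008e-03, -4.49600885e-04]), 'effort': array([ 2.39078099e-04, -3.68206000e+01,  3.47407508e+01,  6.93223357e+00,
       -5.45900431e-03, -4.95658878e-05]), 'ee_pos': array([ 0.17428395, -0.57374806,  0.20486751]), 'tool_rot': array([-7.56162028e-04,  5.95590203e-01,  8.03287945e-01,  4.64148685e-04]), 'contact_force': array([ 0.68927046, -0.2767797 , -0.23267979]), 'wrist_torque': array([0.00979166, 0.04323588, 0.0587452 ]), 'finger_gap': 0.08553617885556264}
scene {'K': array([[471.39815787,   0.        , 322.40174369],
       [  0.        , 471.39815787, 240.91653873],
       [  0.        ,   0.        ,   1.        ]]), 'D': array([-0.08884253,  0.        ,  0.        ,  0.        ,  0.        ]), 'T': array([[ 0.1584738 ,  0.83973591, -0.51935504,  1.01812372],
       [ 0.98735387, -0.13249393,  0.08704992, -0.08002003],
       [ 0.00428756, -0.52658234, -0.85011332,  0.91748572],
       [ 0.        ,  0.        ,  0.        ,  1.        ]])}
top {'K': array([[488.4710056 ,   0.        , 319.15884635],
       [  0.        , 488.4710056 , 250.29421548],
       [  0.        ,   0.        ,   1.        ]]), 'D': array([-0.01401459,  0.        ,  0.        ,  0.        ,  0.        ]), 'T': array([[-0.0155747 , -0.98747126,  0.15702849,  0.34149756],
       [-0.99961908,  0.01895608,  0.02005885, -0.01300333],
       [-0.02278418, -0.15665626, -0.98739035,  1.08695168],
       [ 0.        ,  0.        ,  0.        ,  1.        ]])}
```

View pics/scene0.png

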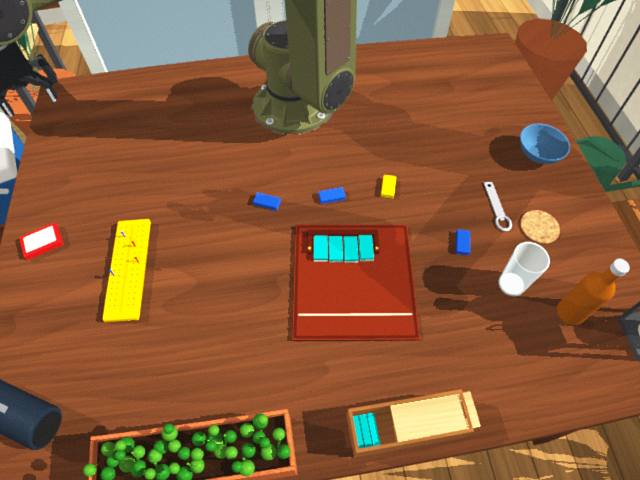

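View pics/top0.png

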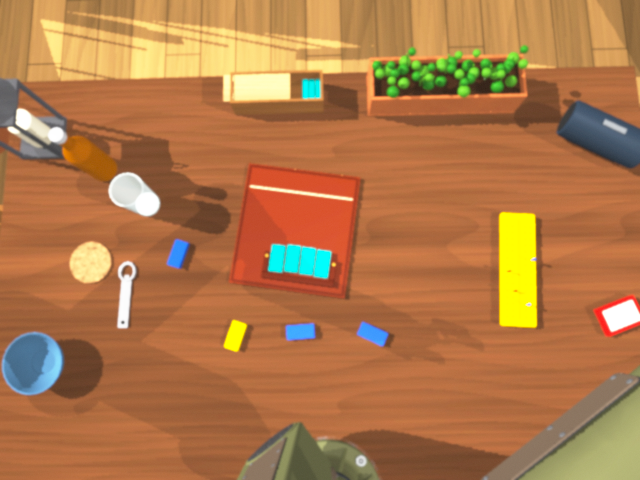

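Turquoise pieces: four in the rail (top ~(277,258),(292,259),(307,261),(322,263)). The others are in the wooden box (top ~(311,89)), and the loose blue and yellow ones are look-alikes. The ones meant are the middle pair in the rail. I'll confirm with crops and measure.

```bash
cat > h.py <<'E'
import numpy as np, cv2
from bench import ctrl, imaging
def ray(name,uv):
    i=imaging.camera_info(name); uv=np.array(uv,float).reshape(-1,1,2)
    p=cv2.undistortPoints(uv,i["K"],i["D"]).reshape(-1,2)
    d=np.c_[p,np.ones(len(p))]@i["T"][:3,:3].T
    return i["T"][:3,3],d
def atz(name,uv,z):
    o,d=ray(name,uv); return o+d*((z-o[2])/d[:,2])[:,None]
def proj(name,P):
    i=imaging.camera_info(name); T=np.linalg.inv(i["T"]); r,_=cv2.Rodrigues(T[:3,:3])
    return cv2.projectPoints(np.array(P,float).reshape(-1,1,3),r,T[:3,3],i["K"],i["D"])[0].reshape(-1,2)
def tri(uvA,uvB): # scene, top
    o1,d1=ray("scene",uvA);o2,d2=ray("top",uvB);out=[]
    for a,b in zip(d1,d2):
        A=np.c_[a,-b]; s=np.linalg.lstsq(A,o2-o1,rcond=None)[0]
        p,q=o1+a*s[0],o2+b*s[1]; out.append(np.r_[(p+q)/2,np.linalg.norm(p-q)])
    return np.array(out)
E
python3 - <<'E'
from h import *
for n,(x0,y0,x1,y1) in {"scene":(285,215,425,345),"top":(225,155,365,305)}.items():
    im=cv2.imread(f"pics/{n}0.png")
    cv2.imwrite(f"pics/{n}0c.png",cv2.resize(im[y0:y1,x0:x1],None,fx=4,fy=4,interpolation=cv2.INTER_CUBIC))
for n in("scene","top"):
  imaging.snapshot(n)
  for l in("board","rail","domino_b_centre","line"):
    for m in imaging.masks_of(n,l)[:7]:
        ys,xs=np.nonzero(m["mask"]); 
        r=cv2.minAreaRect(np.c_[xs,ys].astype(np.float32))
        print(n,l,round(m["score"],2),m["extent"],len(xs),np.round(cv2.boxPoints(r),1).tolist())
E
```

```text
scene board 0.88 [294.2, 219.6, 423.5, 342.3] 11678 [[292.0, 224.0], [419.0, 224.0], [419.0, 340.0], [292.0, 340.0]]
scene board 0.47 [101.5, 217.7, 151.2, 324.5] 3559 [[101.5, 321.6000061035156], [112.5, 216.3000030517578], [150.10000610351562, 220.1999969482422], [139.10000610351562, 325.6000061035156]]
scene rail 0.57 [303.8, 227.3, 378.0, 253.7] 597 [[307.0, 229.0], [378.0, 229.0], [378.0, 252.0], [307.0, 252.0]]
scene domino_b_centre 0.92 [343.2, 234.4, 358.2, 261.5] 353 [[344.0, 236.0], [358.0, 236.0], [358.0, 261.0], [344.0, 261.0]]
scene domino_b_centre 0.71 [456.2, 229.1, 471.7, 256.6] 314 [[456.0, 230.0], [469.0, 230.0], [469.0, 253.0], [456.0, 253.0]]
scene domino_b_centre 0.53 [382.0, 175.0, 392.8, 196.1] 266 [[382.0, 176.0], [395.0, 176.0], [395.0, 197.0], [382.0, 197.0]]
scene line 0.72 [342.6, 231.0, 357.7, 261.9] 366 [[342.70001220703125, 235.1999969482422], [356.8999938964844, 234.39999389648438], [358.29998779296875, 260.8999938964844], [344.20001220703125, 261.70001220703125]]
scene line 0.67 [292.8, 223.4, 419.2, 343.6] 11879 [[292.0, 341.0], [292.0, 224.0], [419.
[... 568 characters left out ...]
79296875, 245.8000030517578], [297.79998779296875, 273.1000061035156]]
top domino_b_centre 0.71 [225.9, 321.3, 243.8, 347.9] 418 [[223.6999969482422, 346.8999938964844], [232.8000030517578, 319.6000061035156], [246.89999389648438, 324.29998779296875], [237.8000030517578, 351.6000061035156]]
top domino_b_centre 0.7 [167.1, 239.9, 186.9, 269.1] 411 [[166.1999969482422, 264.3999938964844], [174.8000030517578, 238.60000610351562], [189.8000030517578, 243.60000610351562], [181.1999969482422, 269.3999938964844]]
top line 0.63 [231.0, 164.2, 361.7, 299.2] 11630 [[229.0, 282.6000061035156], [245.5, 161.39999389648438], [361.70001220703125, 177.3000030517578], [345.20001220703125, 298.3999938964844]]
```

View pics/scene0c.png

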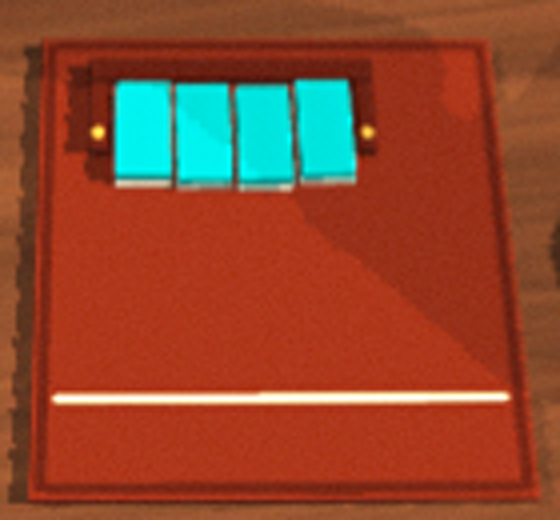

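View pics/top0c.png

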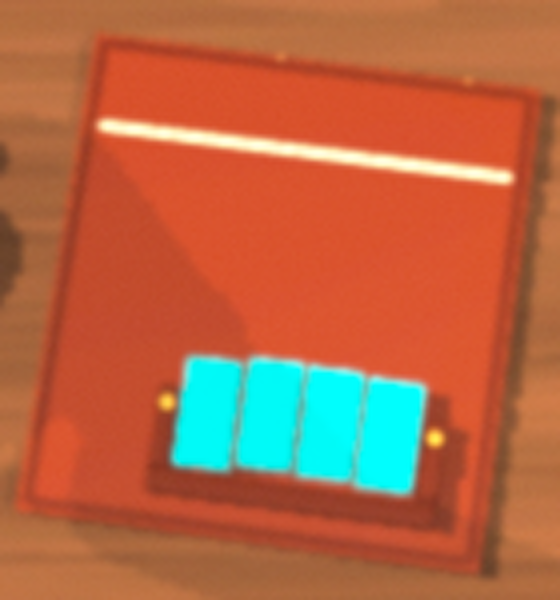

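```bash
cat >> h.py <<'E'
def linepts(name,im):
    # subpixel line centre: whitish pixels on board
    f=im.astype(float); w=np.clip(np.minimum(f[:,:,1],f[:,:,0])-110,0,None)  # im BGR
    x0,y0,x1,y1={"scene":(290,300,425,330),"top":(240,175,362,208)}[name]
    W=np.zeros(w.shape); W[y0:y1,x0:x1]=w[y0:y1,x0:x1]
    cols=[];
    for x in range(x0,x1):
        s=W[:,x].sum()
        if s>60: cols.append((x,(W[:,x]*np.arange(480)).sum()/s,s))
    return np.array(cols)
E
python3 - <<'E'
from h import *
E={}
for n in("scene","top"):
    im=cv2.imread(f"pics/{n}0.png"); c=linepts(n,im)
    print(n,len(c),c[:2],c[-2:],np.median(c[:,2]))
    m=np.median(c[2:-2,2])
    p=np.polyfit(c[2:-2,0],c[2:-2,1],1); print("resid",np.std(np.polyval(p,c[2:-2,0])-c[2:-2,1]))
    # ends: partial coverage
    a=c[2,0]-0.5-c[:2,2].sum()/m; b=c[-3,0]+0.5+c[-2:,2].sum()/m
    E[n]=[(a,np.polyval(p,a)),(b,np.polyval(p,b))]
    print(E[n])
P=tri(E["scene"],E["top"][::-1]); print(P)
d=P[1]-P[0]; print("len",np.linalg.norm(d[:3]))
for n in E:
  Q=atz(n,E[n],0.010); d=Q[1]-Q[0]; print(n,Q,np.hypot(*d[:2]),np.degrees(np.arctan2(d[1],d[0])))
E
```

```text
scene 113 [[299.         314.28717949 195.        ]
 [300.         314.2979798  198.        ]] [[410.        313.7037037 189.       ]
 [411.        313.7961165 103.       ]] 194.0
resid 0.06442446683578938
[(np.float64(298.4742268041237), np.float64(314.43691788231513)), (np.float64(411.00515463917526), np.float64(313.6870251229067))]
top 103 [[250.         185.92173913 115.        ]
 [251.         185.97209302 215.        ]] [[351.         198.90776699 206.        ]
 [352.         198.84883721  86.        ]] 250.0
resid 0.06210263568565454
[(np.float64(250.18), np.float64(185.84072857061312)), (np.float64(351.668), np.float64(198.9641866164138))]
[[ 0.63056045 -0.06559694  0.00534618  0.0026573 ]
 [ 0.66658544  0.16636597  0.00626314  0.00252527]]
len 0.23474546936552507
scene [[ 0.63267879 -0.06435575  0.01      ]
 [ 0.66811741  0.16664166  0.01      ]] 0.23370002546359628 81.27793475856869
top [[ 0.66519417  0.16448637  0.01      ]
 [ 0.62919743 -0.0666886   0.01      ]] 0.23396074598211564 -98.8505706897078
```

```bash
cat >> h.py <<'E'
# board frame per camera (origin line mid, z=zt)
ZT=0.009
def frame(name,im):
    c=linepts(name,im); m=np.median(c[2:-2,2]); p=np.polyfit(c[2:-2,0],c[2:-2,1],1)
    a=c[2,0]-0.5-c[:2,2].sum()/m; b=c[-3,0]+0.5+c[-2:,2].sum()/m
    Q=atz(name,[(a,np.polyval(p,a)),(b,np.polyval(p,b))],ZT)
    if name=="top": Q=Q[::-1]
    o=Q.mean(0); y=(Q[1]-Q[0])[:2]; y/=np.linalg.norm(y); x=np.array([y[1],-y[0]])
    return o,x,y
FR={"top":(np.array([0.6472,0.0489]),np.radians(-8.85)),"scene":(np.array([0.6504,0.0511]),np.radians(-8.72))}
def rect(name,im,fr,z,xr=(-.20,.06),yr=(-.13,.13),s=0.0005):
    # image with rows = x decreasing downward, cols = y decreasing to the right
    o,x,y=fr
    X=np.arange(xr[1],xr[0],-s); Y=np.arange(yr[1],yr[0],-s)
    gx,gy=np.meshgrid(X,Y,indexing="ij")
    P=o[:2]+gx[...,None]*x+gy[...,None]*y
    P=np.concatenate([P,np.full(P.shape[:2]+(1,),z)],-1).reshape(-1,3)
    uv=proj(name,P).reshape(gx.shape+(2,)).astype(np.float32)
    return cv2.remap(im,uv[...,0],uv[...,1],cv2.INTER_CUBIC)
E
python3 - <<'E'
from h import *
for n in("scene","top"):
    im=cv2.imread(f"pics/{n}0.png"); fr=frame(n,im); print(n,fr[0],np.degrees(np.arctan2(fr[1][1],fr[1][0])))
    r=rect(n,im,fr,ZT+.013); cv2.imwrite(f"pics/rect_{n}0.png",r)
E
python3 -c "
import cv2,numpy as np
a=cv2.imread('pics/rect_scene0.png')[270:];b=cv2.imread('pics/rect_top0.png')[270:]
cv2.imwrite('pics/rc.png',cv2.resize(np.vstack([a,b]),None,fx=1.2,fy=1.2))"
```

```text
scene [0.64999288 0.05128749 0.009     ] -8.722065241431311
top [0.64747965 0.04895636 0.009     ] -8.850570689707824
```

View pics/rc.png

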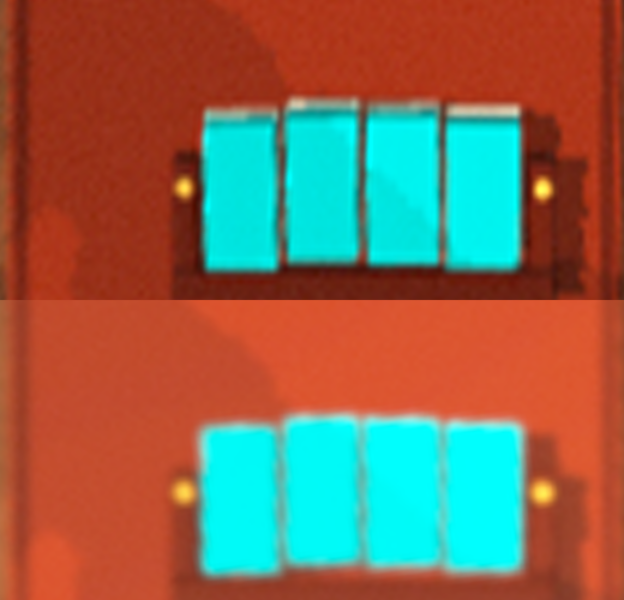

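```bash
cat >> h.py <<'E'
from scipy.optimize import least_squares
S=0.0005
def fitdom(name,im,fr,init,zt=None,xr=(-.20,.06),yr=(-.13,.13),free_size=False):
    """init: list of (x,y,th) in line frame; returns fits (top face)"""
    zt=ZT if zt is None else zt
    r=rect(name,im,fr,zt+.013,xr,yr).astype(float)
    v=np.clip((np.minimum(r[:,:,0],r[:,:,1])-r[:,:,2]-60)/130,0,1)
    if name=="scene": v=np.clip((np.minimum(r[:,:,0],r[:,:,1])-r[:,:,2]-100)/100,0,1)
    X=np.arange(xr[1],xr[0],-S)[:v.shape[0]]; Y=np.arange(yr[1],yr[0],-S)[:v.shape[1]]
    gx,gy=np.meshgrid(X,Y,indexing="ij")
    sel=np.zeros(v.shape,bool)
    for (x,y,t) in init: sel|=(abs(gx-x)<.040)&(abs(gy-y)<.022)
    gx,gy,vv=gx[sel][::3],gy[sel][::3],v[sel][::3]
    from scipy.special import expit
    def res(p):
        k=len(init); m=np.zeros(len(gx)); L=p[3*k]; Wd=p[3*k+1]; b=p[3*k+2]
        for i in range(k):
            x,y,t=p[3*i:3*i+3]*np.array([1e-3,1e-3,1e-2]); c,s=np.cos(t),np.sin(t)
            u=(gx-x)*c+(gy-y)*s; w=-(gx-x)*s+(gy-y)*c
            m+=expit((L*1e-3-abs(u))/b/1e-3)*expit((Wd*1e-3-abs(w))/b/1e-3)
        return np.clip(m,0,1)-vv
    p0=np.r_[np.array([(x*1e3,y*1e3,t*100) for x,y,t in init]).ravel(),30,15,.5]
    lo=np.full(len(p0),-np.inf);hi=-lo; lo[-3:]=[28.5,14,.15];hi[-3:]=[31.5,16,2]
    f=least_squares(res,p0,bounds=(lo,hi),diff_step=1e-4)
    q=f.x[:-3].reshape(-1,3); 
    return np.c_[q[:,:2],np.degrees(q[:,2]/100)],f.x[-3:],np.sqrt(np.mean(f.fun**2))
E
python3 - <<'E'
from h import *
init=[(-.14,.028,0),(-.137,-.005,0),(-.137,-.038,0),(-.14,-.07,0)]
init=[(-.1535,.030,0),(-.1505,-.0045,0),(-.1505,-.0375,0),(-.1535,-.0715,0)]
for n in("scene","top"):
    im=cv2.imread(f"pics/{n}0.png"); fr=frame(n,im)
    q,s,e=fitdom(n,im,fr,init); print(n);print(np.round(q,2),s,e)
    for x,y,_ in q: print(np.round(fr[0][:2]+fr[1]*x*1e-3+fr[2]*y*1e-3,4))
E
```

```text
scene
[[-156.1    30.07    0.71]
 [-152.44   -3.89    0.8 ]
 [-153.56  -37.52    1.09]
 [-155.54  -71.21   -0.2 ]] [30.19003444 14.3543892   0.34959062] 0.06128661169308347
[0.5003 0.1047]
[0.4987 0.0706]
[0.4925 0.0375]
[0.4855 0.0045]
top
[[-1.5834e+02  2.9820e+01 -8.0000e-02]
 [-1.5440e+02 -4.1900e+00  5.9000e-01]
 [-1.5499e+02 -3.7660e+01  1.0200e+00]
 [-1.5702e+02 -7.0680e+01  2.4000e-01]] [29.25205471 15.36824699  0.58695589] 0.06797038029230032
[0.4956 0.1028]
[0.4943 0.0686]
[0.4885 0.0356]
[0.4815 0.0033]
```

```bash
cat >> h.py <<'E'
from scipy.spatial.transform import Rotation as R
def st():
    s=ctrl.observe(); q=s["tool_rot"]; return s,s["ee_pos"],R.from_quat([q[1],q[2],q[3],q[0]])
def rtarget(yaw_deg): # tool down, tool x at yaw
    y=np.radians(yaw_deg); x=np.array([np.cos(y),np.sin(y),0]); z=np.array([0,0,-1.]); return R.from_matrix(np.c_[x,np.cross(z,x),z])
def go(pos,yaw):
    s,p,r=st(); d=r.inv().apply(np.array(pos)-p)/0.5; a=(r.inv()*rtarget(yaw)).as_rotvec(degrees=True)/60
    print("t",round(s["t"],3),"pos",np.round(p,4),"F",np.round(s["contact_force"],2),"gap",round(s["finger_gap"],4))
    print("full shift share",np.round(d,5),"turn share",np.round(a,4))
    return d,a
E
python3 - <<'E'
from h import *
go((.49,.069,.12),171.2)
E
```

```text
t 0.6 pos [ 0.1743 -0.5741  0.2059] F [0.3  0.75 0.54] gap 0.0854
full shift share [1.04723 0.97777 0.17186] turn share [ 0.0000e+00 -1.0000e-04 -1.0718e+00]
```

Request:
send_rows(rows="0.085 0.08 0 0 0 -0.09 1;0.17 0.16 0 0 0 -0.18 1;0.255 0.24 0 0 0 -0.27 1;0.34 0.32 0 0 0 -0.36 1;0.425 0.4 0 0 0 -0.45 1", newtons=30)

```text
t: 1.23
ee_pos: [0.3044, -0.311, 0.2061]
tool_rot: [0.0, 0.39, 0.921, 0.0]
contact_force: [1.2, -0.2, -0.8]
finger_gap: 0.0003
```

```bash
python3 - <<'E'
from h import *
go((.49,.069,.12),171.2)
E
```

```text
t 1.225 pos [ 0.3044 -0.311   0.2061] F [ 1.2  -0.19 -0.78] gap 0.0003
full shift share [0.28835 0.79517 0.17241] turn share [ 2.000e-04  9.000e-04 -6.192e-01]
```

Request:
send_rows(rows="0.04 0.11 0.02 0 0 -0.1 1;0.08 0.22 0.04 0 0 -0.2 1;0.12 0.33 0.06 0 0 -0.3 1;0.16 0.44 0.08 0 0 -0.4 1;0.2 0.55 0.1 0 0 -0.5 1")

```text
t: 1.85
ee_pos: [0.4332, -0.0459, 0.1564]
tool_rot: [0.001, 0.137, 0.991, 0.0]
contact_force: [1.0, -0.5, 0.8]
finger_gap: 0.0003
```

```bash
python3 - <<'E'
from h import *
go((.495,.069,.08),171.2)
E
```

```text
t 1.85 pos [ 0.4332 -0.0459  0.1564] F [ 1.04 -0.45  0.76] gap 0.0003
full shift share [-0.05642  0.25465  0.1532 ] turn share [ 0.0007  0.0023 -0.1153]
```

Request:
send_rows(rows="-0.014 0.06 0.04 0 0 -0.03 1;-0.028 0.12 0.08 0 0 -0.06 1;-0.043 0.18 0.12 0 0.001 -0.09 1;-0.055 0.254 0.16 0 0.002 -0.115 1;-0.055 0.254 0.2 0.0007 0.0023 -0.115 1")

```text
t: 2.48
ee_pos: [0.4948, 0.0706, 0.0557]
tool_rot: [-0.0, 0.076, 0.997, -0.0]
contact_force: [-0.6, -0.1, -0.7]
finger_gap: 0.0003
```

```bash
python3 - <<'E'
from h import *
go((.4965,.0696,.04),171.2)
for n in("scene","top"):
    im=imaging.snapshot(n)[:,:,::-1]; cv2.imwrite(f"pics/{n}1.png",im)
    x0,y0,x1,y1={"scene":(270,150,430,345),"top":(225,155,385,305)}[n]
    cv2.imwrite(f"pics/{n}1c.png",cv2.resize(im[y0:y1,x0:x1],None,fx=3,fy=3,interpolation=cv2.INTER_CUBIC))
    print(n,proj(n,[ctrl.observe()["ee_pos"]]))
E
```

```text
t 2.475 pos [0.4948 0.0706 0.0557] F [-0.59 -0.13 -0.7 ] gap 0.0003
full shift share [-0.00377 -0.00141  0.03138] turn share [-0.0002 -0.0003  0.0018]
scene [[350.39597995 238.38511868]]
top [[290.81337853 256.80154203]]
```

View pics/scene1c.png

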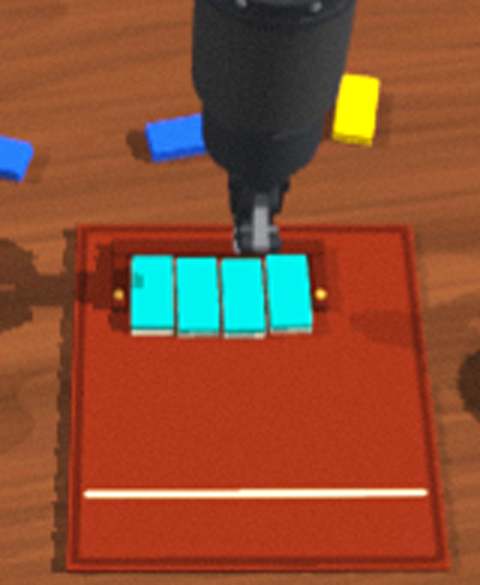

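View pics/top1c.png

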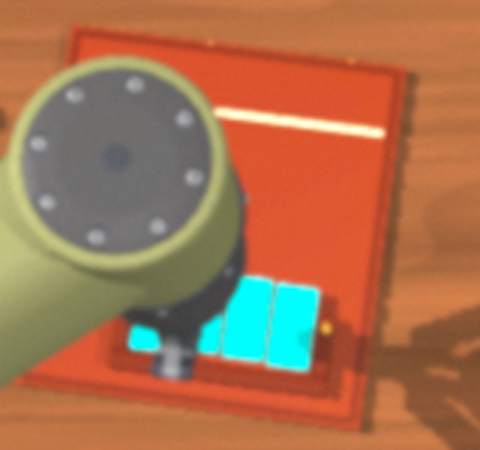

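```bash
python3 - <<'E'
from h import *
print(tri([(356,235)],[(282.3,279)]))
for n,(x0,y0,x1,y1) in {"scene":(325,190,395,260),"top":(255,220,325,290)}.items():
    im=cv2.imread(f"pics/{n}1.png"); s=8
    c=cv2.resize(im[y0:y1,x0:x1],None,fx=s,fy=s,interpolation=cv2.INTER_CUBIC)
    e=ctrl.observe()["ee_pos"]
    for dz,col in((0,(255,0,255)),(.03,(0,255,0)),(.07,(0,255,255))):
        u=(proj(n,[e+[0,0,dz]])[0]-[x0,y0]+.5)*s; cv2.circle(c,tuple(int(v) for v in u),5,col,2)
    cv2.imwrite(f"pics/{n}1d.png",c)
a=cv2.imread("pics/scene1d.png");b=cv2.imread("pics/top1d.png");cv2.imwrite("pics/1d.png",cv2.resize(np.hstack([a,b]),(800,400)))
E
```

```text
[[ 0.4513923   0.09339202 -0.00392336  0.00092658]]
```

View pics/1d.png

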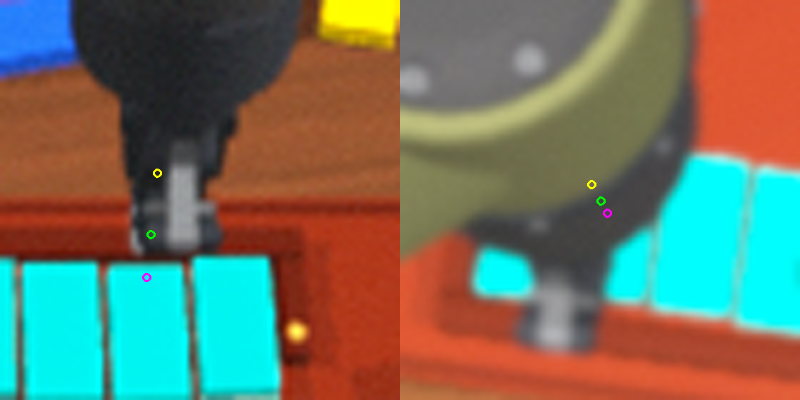

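```bash
python3 - <<'E'
from h import *
s=ctrl.observe(); print(s["qpos"],s["joint_vel"],s["ee_pos"])
for n in("scene","top"):
    print(n,proj(n,[(0,0,0),(0,0,.1)]))
    im=imaging.snapshot(n)[:,:,::-1]; cv2.imwrite(f"pics/{n}2.png",im)
    print(n,np.abs(im.astype(int)-cv2.imread(f"pics/{n}1.png").astype(int)).mean())
a=cv2.imread("pics/scene2.png");b=cv2.imread("pics/top2.png");cv2.imwrite("pics/2.png",cv2.resize(np.hstack([a,b]),(800,300)))
E
```

```text
[ 5.43963295e-01 -1.99444874e-01 -4.17864279e-01 -1.01525076e-03
 -1.35689339e+00 -6.97097637e-01] [-0.01426777 -0.03252619  0.03775011  0.02023498 -0.03204811 -0.00071761] [0.49283742 0.06886831 0.05400076]
scene [[291.73556586 104.97929323]
 [289.90015059  76.18633721]]
scene 2.448430989583333
top [[327.31353982 492.63157758]
 [326.97951357 510.1926332 ]]
top 1.1702430555555556
```

View pics/scene2.png

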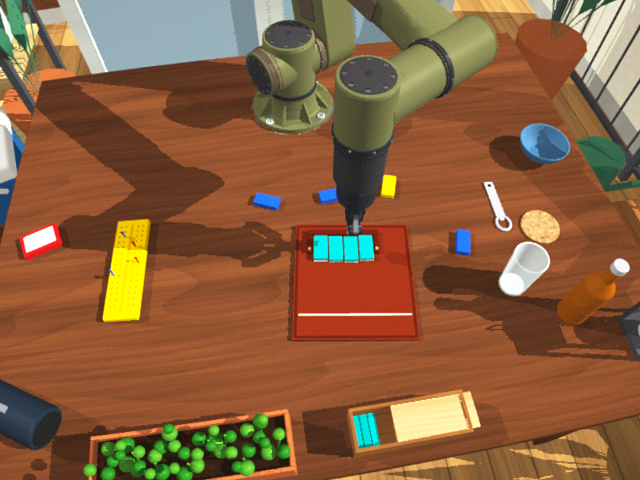

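View pics/top2.png

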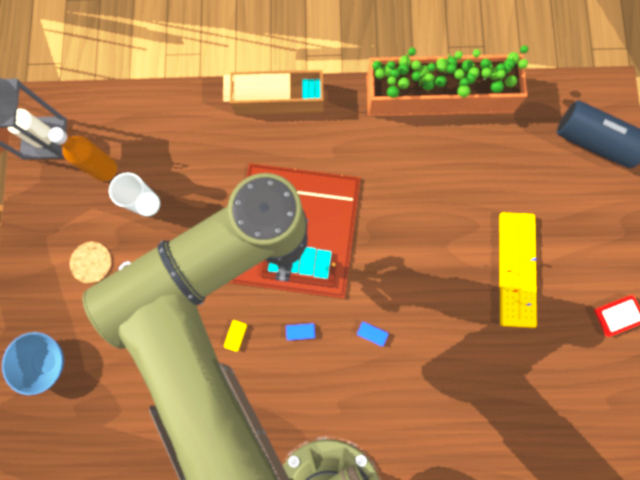

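```bash
python3 - <<'E'
from h import *
e=ctrl.observe()["ee_pos"]; print(ctrl.observe()["tool_rot"])
for z in(0,.05,.1,.2,.3,.35): print(z,np.round(np.r_[proj("scene",[e+[0,0,z]])[0],proj("top",[e+[0,0,z]])[0]],1))
for n,(x0,y0,x1,y1) in {"scene":(315,150,415,270),"top":(235,170,335,290)}.items():
    im=cv2.imread(f"pics/{n}2.png"); s=5
    c=cv2.resize(im[y0:y1,x0:x1],None,fx=s,fy=s,interpolation=cv2.INTER_CUBIC)
    for dz in (0,.02,.04,.06,.08,.1,.15,.2):
        u=(proj(n,[e+[0,0,dz]])[0]-[x0,y0]+.5)*s; cv2.circle(c,tuple(int(v) for v in u),3,(255,0,255),1)
    cv2.imwrite(f"pics/{n}2d.png",c)
a=cv2.imread("pics/scene2d.png");b=cv2.imread("pics/top2d.png");cv2.imwrite("pics/2d.png",cv2.resize(np.hstack([a,b]),(800,480)))
E
```

```text
[ 1.39655466e-04  7.68872002e-02  9.97039767e-01 -2.06858154e-04]
0 [350.3 237.9 290.8 255.9]
0.05 [351.6 225.1 288.8 252.3]
0.1 [353.  211.  286.6 248.4]
0.2 [356.3 178.8 281.5 239.1]
0.3 [360.2 139.6 275.1 227.3]
0.35 [362.5 116.7 271.1 220.2]
```

View pics/2d.png

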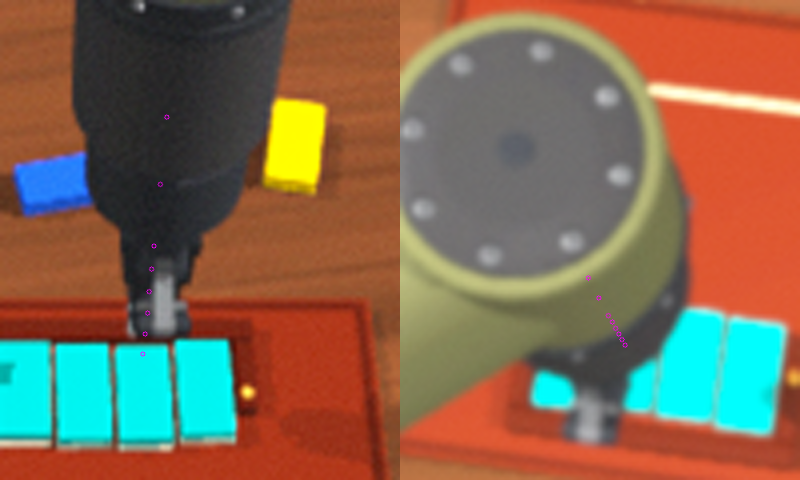

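```bash
python3 - <<'E'
from h import *
o=[]
for n,(x0,y0,x1,y1) in {"scene":(325,180,385,250),"top":(250,220,310,290)}.items():
    im=cv2.imread(f"pics/{n}2.png").astype(float)
    c=im[y0:y1,x0:x1]; c=255*(c/255)**.45
    o.append(cv2.resize(np.clip(c,0,255).astype(np.uint8),None,fx=6.6,fy=6.6,interpolation=cv2.INTER_CUBIC))
cv2.imwrite("pics/2e.png",np.hstack(o))
E
```

```text
(no output)
```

View pics/2e.png

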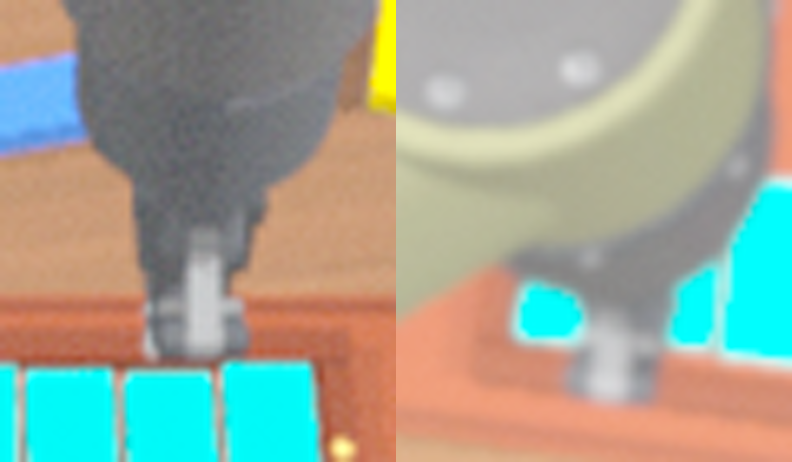

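The image of the fingers doesn't agree with the reported TCP. I'll raise the tool clear of the panel and compare before touching anything.

Request:
send_rows(rows="0 0 -0.1 0 0 0 1;0 0 -0.2 0 0 0 1;0 0 -0.2 0 0 0 1")

```text
t: 3.05
ee_pos: [0.4969, 0.0688, 0.1639]
tool_rot: [0.005, 0.077, 0.997, 0.002]
contact_force: [0.3, -0.5, -0.8]
finger_gap: -0.0002
```

```bash
python3 - <<'E'
from h import *
s,e,r=st(); print(e,s["finger_gap"],r.as_matrix().round(3))
o=[]
for n,(x0,y0,x1,y1) in {"scene":(310,120,390,220),"top":(240,190,320,290)}.items():
    im=imaging.snapshot(n)[:,:,::-1]; cv2.imwrite(f"pics/{n}3.png",im)
    c=255*(im[y0:y1,x0:x1]/255.)**.45
    c=cv2.resize(np.clip(c,0,255).astype(np.uint8),None,fx=5,fy=5,interpolation=cv2.INTER_CUBIC)
    for dz in (0,.02,.05,.073,.1,.2):
        u=(proj(n,[e+[0,0,dz]])[0]-[x0,y0]+.5)*5; cv2.circle(c,tuple(int(v) for v in u),4,(255,0,255),1)
    o.append(c)
cv2.imwrite("pics/3e.png",np.hstack(o))
E
```

```text
[0.49690517 0.068805   0.16388716] -0.00017982524747372938 [[-0.988  0.154  0.011]
 [ 0.154  0.988  0.003]
 [-0.01   0.005 -1.   ]]
```

View pics/3e.png

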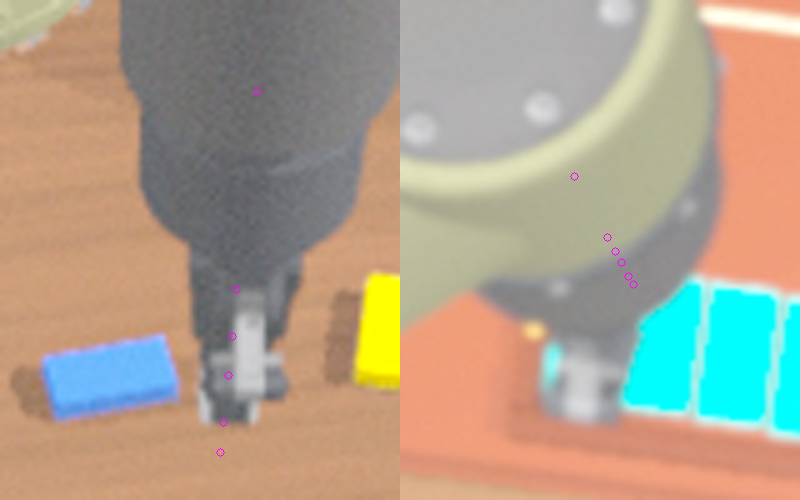

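Request:
send_rows(rows="0 0 0 0 0 -0.17 1;0 0 0 0 0 -0.34 1;0 0 0 0 0 -0.51 1;0 0 0 0 0 -0.68 1;0 0 0 0 0 -0.85 1")

```text
t: 3.78
ee_pos: [0.4943, 0.0683, 0.1578]
tool_rot: [0.001, -0.362, 0.932, 0.0]
contact_force: [-0.3, 0.2, -0.7]
finger_gap: -0.0001
```

Request:
send_rows(rows="0 0 0 0 0 -0.17 1;0 0 0 0 0 -0.34 1;0 0 0 0 0 -0.51 1;0 0 0 0 0 -0.65 1;0 0 0 0 0 -0.65 1")

```text
t: 4.4
ee_pos: [0.4939, 0.0679, 0.1571]
tool_rot: [0.0, -0.652, 0.758, -0.0]
contact_force: [0.8, -0.4, -0.2]
finger_gap: 0.0
```

```bash
cat > look.py <<'E'
from h import *
import sys
k=sys.argv[1]
s,e,r=st(); print(s["t"],e,s["finger_gap"],s["contact_force"].round(2),r.as_matrix().round(3).tolist())
o=[]
for n in("scene","top"):
    im=imaging.snapshot(n)[:,:,::-1]; cv2.imwrite(f"pics/{n}{k}.png",im)
    u0=proj(n,[e])[0]; x0=int(u0[0])-40;y0=int(u0[1])-(70 if n=="scene" else 60); x1,y1=x0+80,y0+100
    c=255*(im[y0:y1,x0:x1]/255.)**.45
    c=cv2.resize(np.clip(c,0,255).astype(np.uint8),None,fx=5,fy=5,interpolation=cv2.INTER_CUBIC)
    for dz in (0,.02,.05,.073,.1,.2):
        u=(proj(n,[e+[0,0,dz]])[0]-[x0,y0]+.5)*5; cv2.circle(c,tuple(int(v) for v in u),4,(255,0,255),1)
    o.append(c)
cv2.imwrite(f"pics/{k}e.png",np.hstack(o))
E
python3 look.py 4
```

```text
4.4 [0.4938711  0.06793728 0.15710714] 2.3027385775742478e-05 [ 0.79 -0.36 -0.19] [[-0.15, -0.989, 0.001], [-0.989, 0.15, 0.0], [-0.0, -0.0, -1.0]]
```

View pics/4e.png

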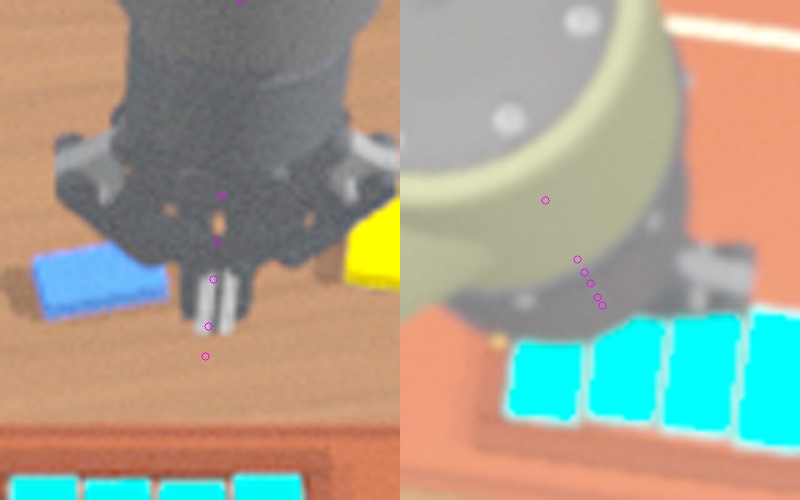

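Rotated 90°, the picture explains it: large knuckles at ±65 mm were what I saw. Sideways, the fingers agree with the TCP to about 3 mm, so the last check is depth by touch. Turning back and going above b.

Request:
send_rows(rows="0 0 0 0 0 0.17 1;0 0 0 0 0 0.34 1;0 0 0 0 0 0.51 1;0 0 0 0 0 0.68 1;0 0 0 0 0 0.85 1")

```text
t: 5.12
ee_pos: [0.4939, 0.068, 0.1571]
tool_rot: [0.0, -0.257, 0.966, 0.0]
contact_force: [-0.3, 0.6, 0.6]
finger_gap: -0.0001
```

Request:
send_rows(rows="0 0 0.04 0 0 0.17 1;0 0 0.08 0 0 0.34 1;0 0 0.12 0 0 0.51 1;0 0 0.16 0 0 0.65 1;0 0 0.19 0 0 0.65 1")

```text
t: 5.75
ee_pos: [0.4936, 0.0678, 0.061]
tool_rot: [-0.0, 0.081, 0.997, 0.0]
contact_force: [-0.5, 0.3, 0.3]
finger_gap: 0.0
```

```bash
python3 -c "
from h import *
go((.506,.067,.035),171.2)"
```

```text
t 5.75 pos [0.4936 0.0678 0.061 ] F [-0.53  0.26  0.28] gap 0.0
full shift share [-0.02476  0.00246  0.05202] turn share [ 0.     -0.0002 -0.0076]
```

Request:
send_rows(rows="-0.012 0.001 0.025 0 0 -0.004 1;-0.025 0.0025 0.04 0 0 -0.0076 1;-0.025 0.0025 0.052 0 0 -0.0076 1;-0.025 0.0025 0.052 0 0 -0.0076 1;-0.025 0.0025 0.052 0 0 -0.0076 1")

```text
t: 6.38
ee_pos: [0.5064, 0.0671, 0.0355]
tool_rot: [0.0, 0.077, 0.997, 0.0]
contact_force: [0.6, 0.7, 0.4]
finger_gap: 0.0002
```

```bash
python3 look.py 5
```

```text
6.375 [0.50637163 0.06711297 0.0355012 ] 0.00020898623242653297 [0.55 0.66 0.4 ] [[-0.988, 0.153, 0.0], [0.153, 0.988, 0.0], [-0.0, 0.0, -1.0]]
```

View pics/5e.png

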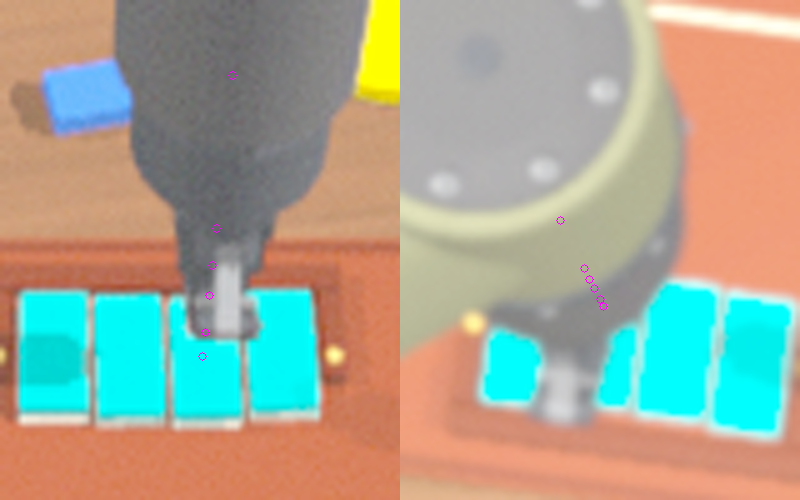

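Request:
send_rows(rows="0 0 0.004 0 0 0 1;0 0 0.008 0 0 0 1;0 0 0.012 0 0 0 1;0 0 0.016 0 0 0 1;0 0 0.018 0 0 0 1")

```text
t: 7.1
ee_pos: [0.5063, 0.0671, 0.0264]
tool_rot: [0.0, 0.077, 0.997, 0.0]
contact_force: [0.7, -0.3, 0.3]
finger_gap: -0.0001
```

Request:
send_rows(rows="0 0 0.001 0 0 0 1;0 0 0.002 0 0 0 1;0 0 0.003 0 0 0 1;0 0 0.004 0 0 0 1")

```text
t: 7.6
ee_pos: [0.5063, 0.0671, 0.0244]
tool_rot: [0.0, 0.077, 0.997, 0.0]
contact_force: [-0.8, -0.9, 0.1]
finger_gap: -0.0002
```

Request:
send_rows(rows="0 0 0.001 0 0 0 1;0 0 0.002 0 0 0 1;0 0 0.003 0 0 0 1")

```text
t: 7.98
ee_pos: [0.5063, 0.0671, 0.0228]
tool_rot: [0.0, 0.077, 0.997, 0.0]
contact_force: [-0.2, -0.1, -0.8]
finger_gap: -0.0001
```

Request:
send_rows(rows="0 0 0.001 0 0 0 1;0 0 0.001 0 0 0 1")

```text
t: 8.22
ee_pos: [0.5063, 0.0671, 0.0223]
tool_rot: [0.0, 0.077, 0.997, 0.0]
contact_force: [0.7, -0.3, 0.1]
finger_gap: -0.0003
```

Request:
send_rows(rows="0 0 0.001 0 0 0 1;0 0 0.001 0 0 0 1")

```text
t: 8.48
ee_pos: [0.5063, 0.0671, 0.0217]
tool_rot: [0.0, 0.077, 0.997, 0.0]
contact_force: [0.2, -0.7, -0.3]
finger_gap: 0.0001
```

Request:
send_rows(rows="0 0 0.001 0 0 0 1;0 0 0.001 0 0 0 1")

```text
t: 8.72
ee_pos: [0.5062, 0.0671, 0.0212]
tool_rot: [0.0, 0.077, 0.997, 0.0]
contact_force: [0.1, 0.0, 0.3]
finger_gap: 0.0
```

Request:
send_rows(rows="0 0 0.0008 0 0 0 1;0 0 0.0008 0 0 0 1")

```text
t: 8.98
ee_pos: [0.5062, 0.0671, 0.0207]
tool_rot: [0.0, 0.077, 0.997, 0.0]
contact_force: [0.3, -0.5, -0.6]
finger_gap: 0.0002
```

Request:
send_rows(rows="0 0 0.0008 0 0 0 1;0 0 0.0008 0 0 0 1")

```text
t: 9.22
ee_pos: [0.5062, 0.0671, 0.0202]
tool_rot: [-0.0, 0.077, 0.997, 0.0]
contact_force: [-0.1, 1.1, -0.2]
finger_gap: 0.0
```

```bash
python3 look.py 6
```

```text
9.225 [0.50615076 0.06707548 0.02024264] 4.323460491387782e-05 [-0.11  1.05 -0.16] [[-0.988, 0.153, 0.0], [0.153, 0.988, 0.0], [0.0, 0.0, -1.0]]
```

View pics/6e.png

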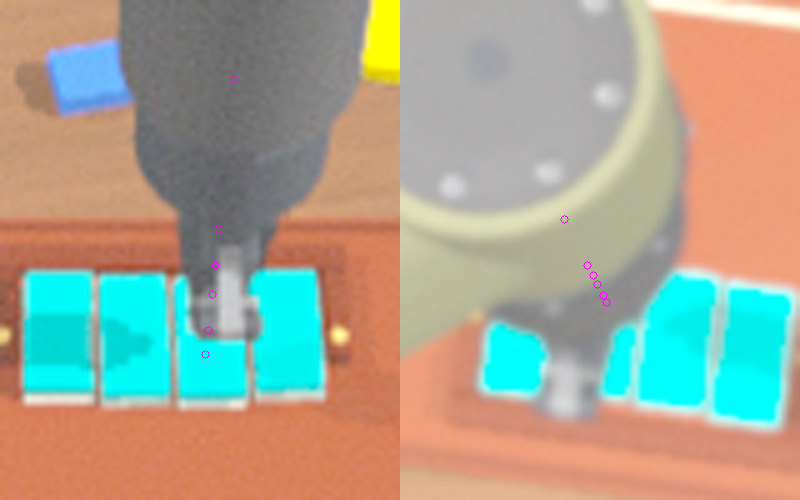

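The finger's shadow tip is on domino c at about (150,342). It hasn't met the finger yet, so the true tip is still some 8–10 mm above b. I'll keep going down while watching the force.

Request:
send_rows(rows="0 0 0.002 0 0 0 1;0 0 0.004 0 0 0 1;0 0 0.006 0 0 0 1;0 0 0.006 0 0 0 1")

```text
t: 9.82
ee_pos: [0.5061, 0.067, 0.0172]
tool_rot: [-0.0, 0.077, 0.997, 0.0]
contact_force: [0.1, 0.2, 0.3]
finger_gap: -0.0003
```

Request:
send_rows(rows="0 0 0.001 0 0 0 1;0 0 0.002 0 0 0 1;0 0 0.003 0 0 0 1")

```text
t: 10.2
ee_pos: [0.5061, 0.067, 0.0156]
tool_rot: [-0.0, 0.077, 0.997, 0.0]
contact_force: [-0.1, 0.7, -0.4]
finger_gap: 0.0003
```

Request:
send_rows(rows="0 0 0.001 0 0 0 1;0 0 0.002 0 0 0 1;0 0 0.003 0 0 0 1")

```text
t: 10.58
ee_pos: [0.5061, 0.067, 0.0141]
tool_rot: [-0.0, 0.077, 0.997, 0.0]
contact_force: [-0.4, -0.4, 0.1]
finger_gap: 0.0
```

```bash
python3 look.py 7
```

```text
10.575 [0.50610142 0.06704101 0.01409826] 7.090519687776444e-06 [-0.43 -0.41  0.05] [[-0.988, 0.153, -0.0], [0.153, 0.988, 0.0], [0.0, 0.0, -1.0]]
```

View pics/7e.png

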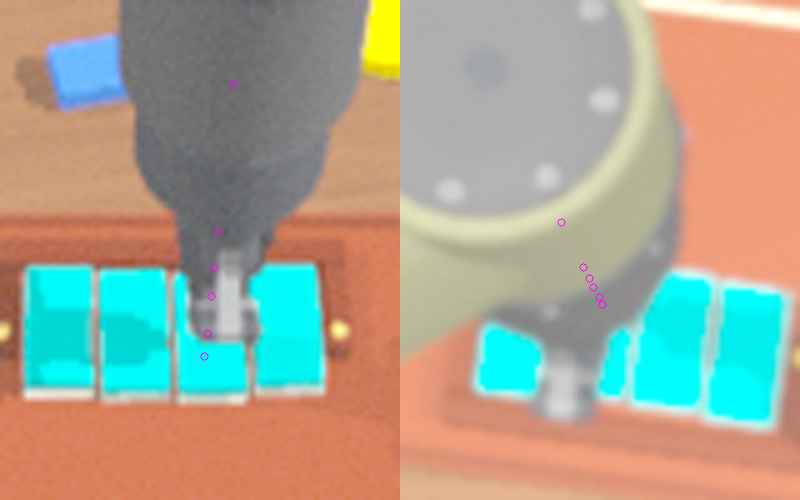

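Request:
send_rows(rows="0 0 0.002 0 0 0 1;0 0 0.004 0 0 0 1;0 0 0.006 0 0 0 1;0 0 0.008 0 0 0 1;0 0 0.008 0 0 0 1")

```text
t: 11.3
ee_pos: [0.506, 0.067, 0.0099]
tool_rot: [-0.0, 0.077, 0.997, 0.0]
contact_force: [0.2, -0.1, -0.4]
finger_gap: -0.0001
```

Request:
send_rows(rows="0 0 0.001 0 0 0 1;0 0 0.002 0 0 0 1;0 0 0.003 0 0 0 1")

```text
t: 11.68
ee_pos: [0.506, 0.067, 0.0084]
tool_rot: [-0.0, 0.077, 0.997, 0.0]
contact_force: [0.5, -0.4, 0.8]
finger_gap: 0.0
```

```bash
python3 look.py 8
```

```text
11.675 [0.50601813 0.0670219  0.00843159] 1.9523085280156932e-05 [ 0.48 -0.39  0.81] [[-0.988, 0.153, -0.0], [0.153, 0.988, 0.0], [0.0, -0.0, -1.0]]
```

View pics/8e.png

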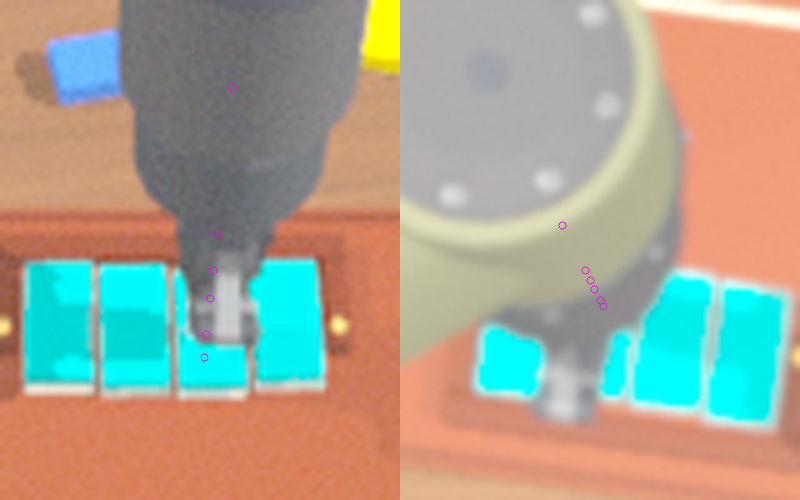

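Request:
send_rows(rows="0 0 0.001 0 0 0 1;0 0 0.002 0 0 0 1;0 0 0.003 0 0 0 1")

```text
t: 12.15
ee_pos: [0.5059, 0.067, 0.0068]
tool_rot: [-0.0, 0.077, 0.997, -0.0]
contact_force: [1.1, 0.4, -0.5]
finger_gap: 0.0001
```

Request:
send_rows(rows="0 0 0.001 0 0 0 1;0 0 0.002 0 0 0 1")

```text
t: 12.4
ee_pos: [0.5059, 0.067, 0.0058]
tool_rot: [-0.0, 0.077, 0.997, -0.0]
contact_force: [-0.1, -0.5, -0.0]
finger_gap: 0.0004
```

Request:
send_rows(rows="0 0 0.001 0 0 0 1;0 0 0.002 0 0 0 1")

```text
t: 12.65
ee_pos: [0.5059, 0.067, 0.0047]
tool_rot: [-0.0, 0.077, 0.997, -0.0]
contact_force: [-0.5, -0.7, 0.3]
finger_gap: 0.0
```

Request:
send_rows(rows="0 0 0.001 0 0 0 1;0 0 0.002 0 0 0 1")

```text
t: 12.9
ee_pos: [0.5059, 0.067, 0.0037]
tool_rot: [-0.0, 0.077, 0.997, -0.0]
contact_force: [0.2, 0.6, 0.1]
finger_gap: 0.0004
```

Request:
send_rows(rows="0 0 0.001 0 0 0 1;0 0 0.0015 0 0 0 1")

```text
t: 13.15
ee_pos: [0.5059, 0.067, 0.0029]
tool_rot: [-0.0, 0.077, 0.997, -0.0]
contact_force: [-0.6, 0.3, -0.2]
finger_gap: 0.0001
```

```bash
python3 look.py 9
```

```text
13.15 [0.50591534 0.06698881 0.00289266] 8.420567722309165e-05 [-0.58  0.28 -0.24] [[-0.988, 0.153, -0.001], [0.153, 0.988, -0.0], [0.001, -0.0, -1.0]]
```

View pics/9e.png

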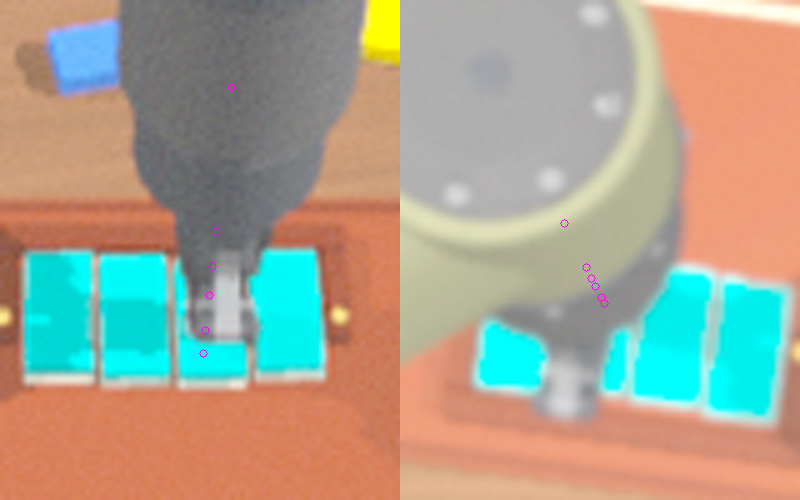

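Request:
send_rows(rows="0 0 0.001 0 0 0 1;0 0 0.0015 0 0 0 1")

```text
t: 13.5
ee_pos: [0.5059, 0.067, 0.0021]
tool_rot: [-0.0, 0.077, 0.997, -0.0]
contact_force: [0.1, 0.6, 0.4]
finger_gap: 0.0002
```

Request:
send_rows(rows="0 0 0.001 0 0 0 1;0 0 0.0015 0 0 0 1")

```text
t: 13.75
ee_pos: [0.5059, 0.067, 0.0013]
tool_rot: [-0.0, 0.077, 0.997, -0.0]
contact_force: [0.2, 0.3, 0.2]
finger_gap: -0.0002
```

Request:
send_rows(rows="0 0 0.001 0 0 0 1;0 0 0.0015 0 0 0 1")

```text
t: 14.0
ee_pos: [0.5059, 0.067, 0.0005]
tool_rot: [-0.0, 0.077, 0.997, -0.0]
contact_force: [0.0, -1.0, -0.6]
finger_gap: -0.0002
```

Request:
send_rows(rows="0 0 0.001 0 0 0 1;0 0 0.0015 0 0 0 1")

```text
t: 14.25
ee_pos: [0.5058, 0.0669, -0.0003]
tool_rot: [-0.0, 0.077, 0.997, -0.0]
contact_force: [-0.2, 0.5, 0.3]
finger_gap: -0.0002
```

Request:
send_rows(rows="0 0 0.001 0 0 0 1;0 0 0.0015 0 0 0 1")

```text
t: 14.5
ee_pos: [0.5058, 0.0669, -0.0011]
tool_rot: [-0.0, 0.077, 0.997, -0.0]
contact_force: [-0.3, 0.5, -0.3]
finger_gap: 0.0
```

```bash
python3 look.py 10; python3 - <<'E'
from h import *
n="scene";im=cv2.imread("pics/scene10.png"); print(ctrl.observe()["effort"])
cv2.imwrite("pics/10f.png",cv2.resize(im[210:290,290:390],None,fx=8,fy=7.4,interpolation=cv2.INTER_CUBIC))
E
```

```text
14.5 [ 0.50577957  0.06693888 -0.00111512] 3.2002964248501625e-05 [-0.27  0.47 -0.27] [[-0.988, 0.153, -0.001], [0.153, 0.988, -0.0], [0.001, -0.0, -1.0]]
[ 9.82298152e-04 -2.64999998e+01  3.28748488e+01  6.56000465e+00
  2.32365455e-03 -2.14835232e-06]
```

View pics/10f.png

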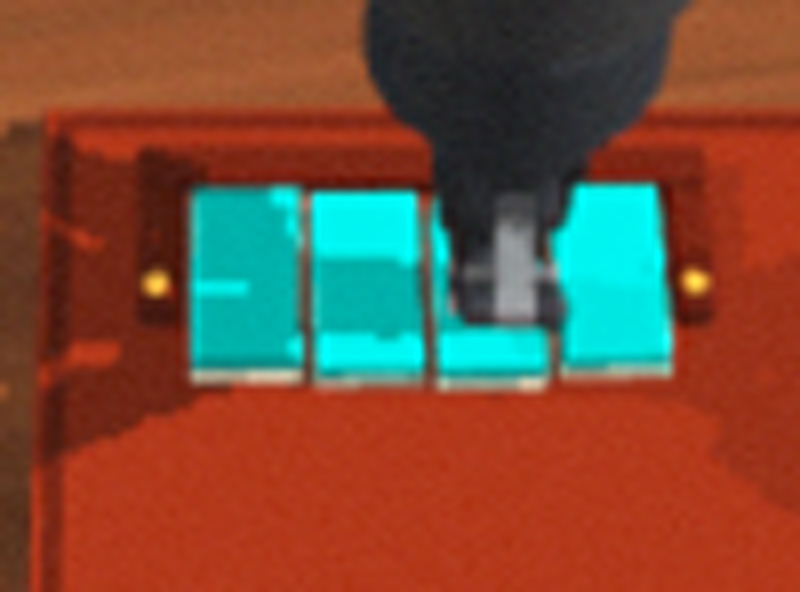

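Request:
send_rows(rows="0 0 0.001 0 0 0 1;0 0 0.0015 0 0 0 1")

```text
t: 14.85
ee_pos: [0.5058, 0.0669, -0.0019]
tool_rot: [-0.0, 0.077, 0.997, -0.0]
contact_force: [-0.5, -0.3, -0.4]
finger_gap: 0.0001
```

Request:
send_rows(rows="0 0 0.001 0 0 0 1;0 0 0.0015 0 0 0 1")

```text
t: 15.1
ee_pos: [0.5058, 0.0669, -0.0027]
tool_rot: [-0.0, 0.077, 0.997, -0.0]
contact_force: [-0.5, 0.9, 0.3]
finger_gap: 0.0002
```

Request:
send_rows(rows="0 0 0.001 0 0 0 1;0 0 0.0015 0 0 0 1")

```text
t: 15.35
ee_pos: [0.5057, 0.0669, -0.0035]
tool_rot: [-0.001, 0.077, 0.997, -0.0]
contact_force: [-1.0, 0.5, 1.0]
finger_gap: -0.0
```

Request:
send_rows(rows="0 0 0.001 0 0 0 1;0 0 0.0015 0 0 0 1")

```text
t: 15.6
ee_pos: [0.5057, 0.0669, -0.0043]
tool_rot: [-0.001, 0.077, 0.997, -0.0]
contact_force: [-0.3, 0.1, 0.8]
finger_gap: -0.0001
```

Request:
send_rows(rows="0 0 0.001 0 0 0 1;0 0 0.0015 0 0 0 1")

```text
t: 15.85
ee_pos: [0.5058, 0.0669, -0.0045]
tool_rot: [-0.0, 0.077, 0.997, -0.0]
contact_force: [-3.4, -0.9, 4.2]
finger_gap: -0.0002
```

Request:
send_rows(rows="0 0 0.001 0 0 0 1;0 0 0.0015 0 0 0 1")

```text
t: 16.1
ee_pos: [0.5059, 0.0669, -0.0047]
tool_rot: [-0.0, 0.077, 0.997, -0.0]
contact_force: [-4.2, 0.3, 6.3]
finger_gap: -0.0001
```

Request:
send_rows(rows="0 0 0.001 0 0 0 1;0 0 0.0015 0 0 0 1")

```text
t: 16.35
ee_pos: [0.5061, 0.0669, -0.0047]
tool_rot: [-0.0, 0.076, 0.997, -0.0]
contact_force: [-4.3, -0.5, 7.9]
finger_gap: -0.0001
```

Contact at 4–8 N, right where the image puts the tip on domino b. Starting the slide (board +x = tool −x).

Request:
send_rows(rows="-0.003 0 0.001 0 0 0 1;-0.007 0 0.001 0 0 0 1;-0.011 0 0.001 0 0 0 1;-0.015 0 0.001 0 0 0 1;-0.019 0 0.001 0 0 0 1")

```text
t: 16.98
ee_pos: [0.5156, 0.0656, -0.0046]
tool_rot: [0.0, 0.076, 0.997, -0.0]
contact_force: [-3.7, 0.8, 5.1]
finger_gap: 0.0002
```

```bash
python3 look.py 11; python3 - <<'E'
from h import *
n="scene";im=cv2.imread("pics/scene11.png")
cv2.imwrite("pics/11f.png",cv2.resize(im[210:290,290:390],None,fx=8,fy=7.4,interpolation=cv2.INTER_CUBIC))
E
```

```text
16.975 [ 0.51564656  0.06557457 -0.00464309] 0.00022634798670134583 [-3.69  0.84  5.05] [[-0.988, 0.152, 0.0], [0.152, 0.988, -0.0], [-0.0, -0.0, -1.0]]
```

View pics/11f.png

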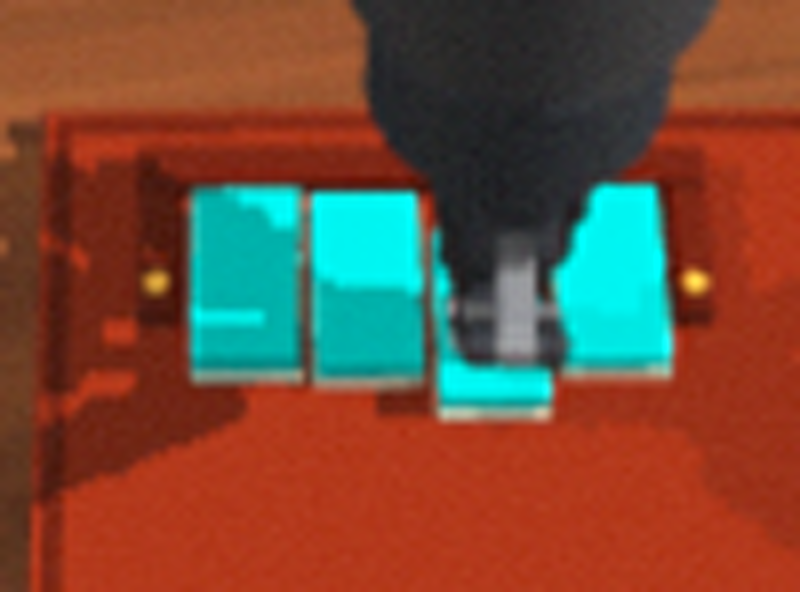

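Request:
send_rows(rows="-0.007 0 0.0012 0 0 0.002 1;-0.014 0 0.0012 0 0 0.004 1;-0.021 0 0.0012 0 0 0.005 1;-0.028 0 0.0012 0 0 0.005 1;-0.035 0 0.0012 0 0 0.005 1")

```text
t: 17.7
ee_pos: [0.5334, 0.063, -0.0046]
tool_rot: [0.001, 0.079, 0.997, -0.0]
contact_force: [-3.7, 0.6, 6.0]
finger_gap: -0.0
```

Request:
send_rows(rows="-0.008 0 0.0012 0 0 0 1;-0.016 0 0.0012 0 0 0 1;-0.024 0 0.0012 0 0 0 1;-0.032 0 0.0012 0 0 0 1;-0.04 0 0.0012 0 0 0 1")

```text
t: 18.32
ee_pos: [0.5535, 0.0599, -0.0046]
tool_rot: [0.001, 0.079, 0.997, -0.0]
contact_force: [-3.7, -0.3, 5.5]
finger_gap: -0.0001
```

```bash
python3 look.py 12; python3 - <<'E'
from h import *
n="scene";im=cv2.imread("pics/scene12.png")
cv2.imwrite("pics/12f.png",cv2.resize(im[210:330,290:425],None,fx=5.8,fy=5,interpolation=cv2.INTER_CUBIC))
E
```

```text
18.325 [ 0.55345528  0.05988571 -0.00457293] -8.645726897222458e-05 [-3.68 -0.29  5.53] [[-0.988, 0.157, 0.001], [0.157, 0.988, -0.0], [-0.002, -0.0, -1.0]]
```

View pics/12f.png

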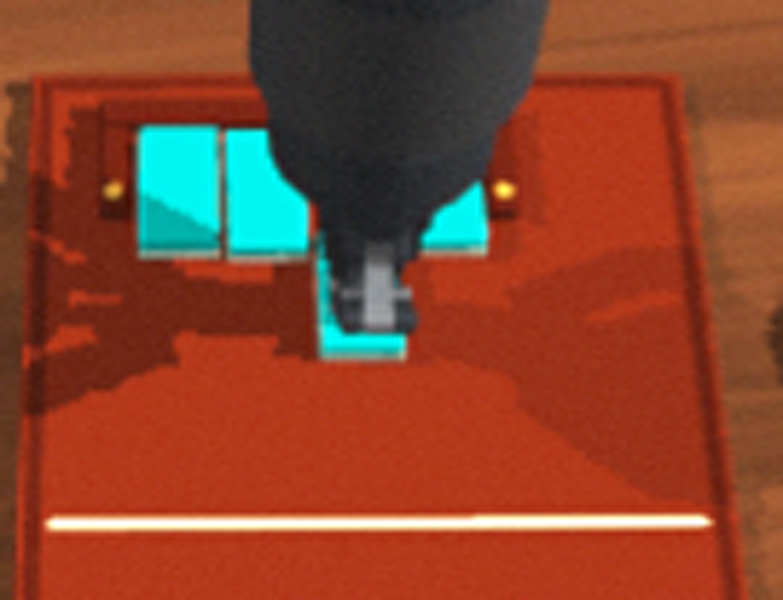

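```bash
cat >> h.py <<'E'
def edge(im,fr,ymid,xlo,xhi,half=.012,name="scene"):
    """front bottom edge in line frame (mm): rectified at panel top; returns x at ymid and slope deg"""
    s=.0005
    r=rect(name,im,fr,ZT,(xlo,xhi),(ymid-half,ymid+half),s).astype(float)
    g=r[:,:,1]; X=np.arange(xhi,xlo,-s); Y=np.arange(ymid+half,ymid-half,-s); out=[]
    for j in range(g.shape[1]):
        col=g[:,j]; base=np.median(col[:10]); k=np.argmax(col>base+45)
        if k<2: continue
        pk=col[k:k+12].max(); th=(base+pk)/2
        k=np.argmax(col>th); f=(th-col[k-1])/(col[k]-col[k-1]); out.append((Y[j],X[k-1]-f*s))
    o=np.array(out)
    if len(o)<10: return None
    p=np.polyfit(o[:,0]-ymid,o[:,1],1); rs=o[:,1]-np.polyval(p,o[:,0]-ymid); ok=abs(rs)<.0012
    p=np.polyfit(o[ok,0]-ymid,o[ok,1],1)
    return p[1]*1e3,-np.degrees(np.arctan(p[0])),rs.std()*1e3,len(o)
def tcpline(fr):
    e=ctrl.observe()["ee_pos"][:2]-fr[0][:2]; return np.r_[e@fr[1],e@fr[2]]*1e3
E
python3 - <<'E'
from h import *
im0=cv2.imread("pics/scene0.png");fr=frame("scene",im0)
for y in(.030,-.004,-.0375,-.071): print("start",y,edge(im0,fr,y,-.14,-.10))
im=cv2.imread("pics/scene12.png"); f2=frame("scene",im); print(f2[0]-fr[0])
print("now",edge(im,f2,-.004,-.12,-.04),tcpline(f2))
E
```

```text
start 0.03 (np.float64(-127.39514476196867), np.float64(0.9817071569759791), np.float64(0.22031176774924172), 48)
start -0.004 (np.float64(-123.4402139342423), np.float64(-1.1572604240283055), np.float64(0.11689754389250767), 48)
start -0.0375 (np.float64(-125.06735369222623), np.float64(5.513960329070905), np.float64(0.3117978180360111), 49)
start -0.071 (np.float64(-125.94093042650375), np.float64(-0.10247251920676537), np.float64(0.05296138916078342), 48)
[ 0.00011312 -0.00020444  0.        ]
now (np.float64(-76.38931412097429), np.float64(0.9544821758312337), np.float64(0.16934785543026074), 48) [-96.5195902   -5.98928033]
```

Request:
send_rows(rows="-0.009 0 0.0012 0 0 0 1;-0.018 0 0.0012 0 0 0 1;-0.027 0 0.0012 0 0 0 1;-0.036 0 0.0012 0 0 0 1;-0.045 0 0.0012 0 0 0 1")

```text
t: 19.05
ee_pos: [0.5763, 0.0563, -0.0046]
tool_rot: [0.001, 0.079, 0.997, -0.0]
contact_force: [-3.2, 0.5, 4.8]
finger_gap: -0.0001
```

Request:
send_rows(rows="-0.009 0 0.0012 0 0 0 1;-0.018 0 0.0012 0 0 0 1;-0.027 0 0.0012 0 0 0 1;-0.036 0 0.0012 0 0 0 1;-0.045 0 0.0012 0 0 0 1")

```text
t: 19.68
ee_pos: [0.5988, 0.0529, -0.0046]
tool_rot: [0.001, 0.079, 0.997, -0.0]
contact_force: [-2.7, 0.5, 5.8]
finger_gap: -0.0003
```

```bash
python3 look.py 13; python3 - <<'E'
from h import *
n="scene";im=cv2.imread("pics/scene13.png")
fr=frame("scene",im); print(edge(im,fr,-.006,-.06,-.008),tcpline(fr))
cv2.imwrite("pics/13f.png",cv2.resize(im[210:330,290:425],None,fx=5.8,fy=5,interpolation=cv2.INTER_CUBIC))
E
```

```text
19.675 [ 0.59877169  0.05285183 -0.00456699] -0.0002788837227093755 [-2.67  0.48  5.8 ] [[-0.988, 0.157, 0.003], [0.157, 0.988, -0.0], [-0.003, 0.0, -1.0]]
(np.float64(-29.018978528921846), np.float64(-1.6000122069653078), np.float64(0.4445290715679471), 48) [-49.54934593  -5.79287317]
```

View pics/13f.png

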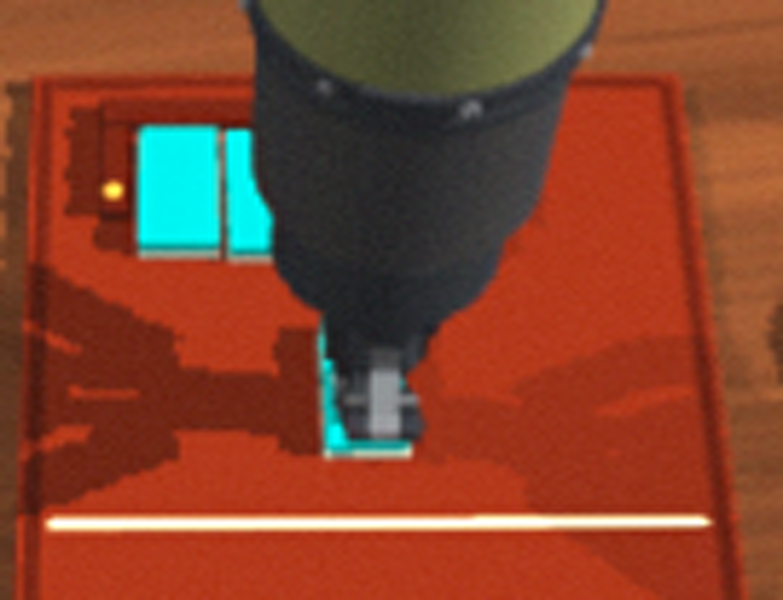

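Request:
send_rows(rows="-0.009 0 0.0012 0 0 0 1;-0.018 0 0.0012 0 0 0 1;-0.027 0 0.0012 0 0 0 1;-0.036 0 0.0012 0 0 0 1;-0.043 0 0.0012 0 0 0 1")

```text
t: 20.4
ee_pos: [0.6207, 0.0494, -0.0046]
tool_rot: [0.002, 0.079, 0.997, -0.0]
contact_force: [-3.6, 1.4, 5.1]
finger_gap: 0.0005
```

Request:
send_rows(rows="0 0 -0.005 0 0 0 1;0 0 -0.04 0 0 0 1;0.05 0 -0.12 0 0 0 1;0.15 0 -0.2 0 0 0 1;0.27 0 -0.24 0 0 0 1")

```text
t: 21.02
ee_pos: [0.489, 0.0704, 0.1176]
tool_rot: [0.004, 0.079, 0.997, 0.001]
contact_force: [-0.3, 1.8, 1.8]
finger_gap: 0.0003
```

```bash
python3 look.py 14; cp pics/top14.png pics/t.png
```

```text
21.025 [0.48895566 0.07040368 0.11761625] 0.0002827011921831158 [-0.33  1.8   1.81] [[-0.987, 0.158, 0.008], [0.158, 0.987, 0.0], [-0.007, 0.002, -1.0]]
```

View pics/top14.png

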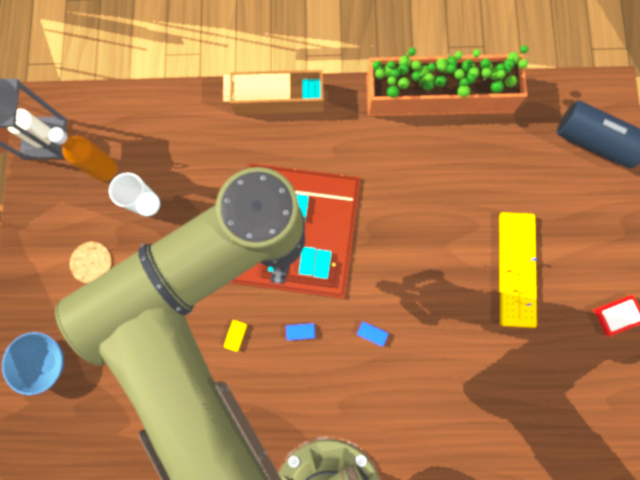

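View pics/scene14.png

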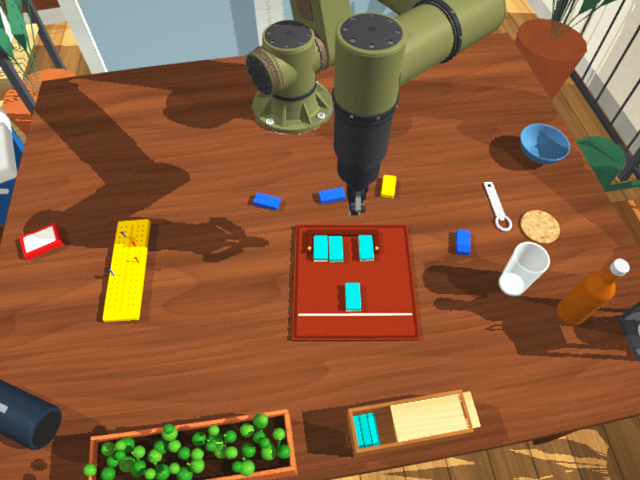

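```bash
python3 - <<'E'
from h import *
im=cv2.imread("pics/scene14.png"); fr=frame("scene",im)
print(fr[0],np.degrees(np.arctan2(fr[1][1],fr[1][0])))
print(edge(im,fr,-.006,-.03,-.0028))
print(fitdom("scene",im,fr,[(-.036,-.006,0)]))
print(fitdom("scene",im,fr,[(-.153,-.0375,0),(-.1555,-.071,0)]))
print(fitdom("scene",im,fr,[(-.156,.03,0)]))
im0=cv2.imread("pics/scene0.png")
print(fitdom("scene",im0,frame("scene",im0),[(-.156,.03,0)]))
E
```

```text
[0.64751582 0.05178659 0.009     ] -8.856369404938265
(np.float64(-8.024245641477636), np.float64(10.476495074919209), np.float64(0.7430926145158832), 48)
(array([[-33.58490274,  -4.15868266,   0.48865334]]), array([29.86055391, 14.44121659,  0.25499432]), np.float64(0.04236863596142799))
(array([[-1.51172752e+02, -3.81288845e+01,  9.37326502e-01],
       [-1.53016400e+02, -7.16575987e+01,  7.12194010e-02]]), array([30.54582733, 14.44390956,  0.30404774]), np.float64(0.05896801540832755))
(array([[-153.72160426,   29.43005983,    0.73938176]]), array([30.56529503, 14.68001925,  0.28394548]), np.float64(0.04768669619188236))
(array([[-156.09712301,   30.06093606,    0.68571854]]), array([30.19408714, 14.30887871,  0.33414336]), np.float64(0.1780310320754673))
```

```bash
cat >> h.py <<'E'
F0={n:frame(n,cv2.imread(f"pics/{n}0.png")) for n in("scene","top")}
E
python3 - <<'E'
from h import *
fr=F0["scene"]
for k in (14,):
  im=cv2.imread(f"pics/scene{k}.png")
  print("b",edge(im,fr,-.006,-.03,-.0028),edge(im,fr,-.004,-.03,-.0028,half=.009))
  print(fitdom("scene",im,fr,[(-.036,-.006,0)]))
  print(fitdom("scene",im,fr,[(-.153,-.0375,0),(-.1555,-.071,0)])[0])
  print(fitdom("scene",im,fr,[(-.156,.03,0)])[0])
r=rect("scene",im,fr,ZT,(-.06,.02),(-.04,.03),.0002)
cv2.imwrite("pics/r14.png",cv2.resize(r,None,fx=1.4,fy=1.4))
E
```

```text
b None None
(array([[-36.1192379 ,  -3.96089132,   0.35127784]]), array([29.84654748, 14.44598434,  0.24999713]), np.float64(0.04329799379123051))
[[-1.53781175e+02 -3.76538202e+01  8.05701936e-01]
 [-1.55715382e+02 -7.11818740e+01 -6.20123210e-02]]
[[-156.18172299   29.90695787    0.60732043]]
```

View pics/r14.png

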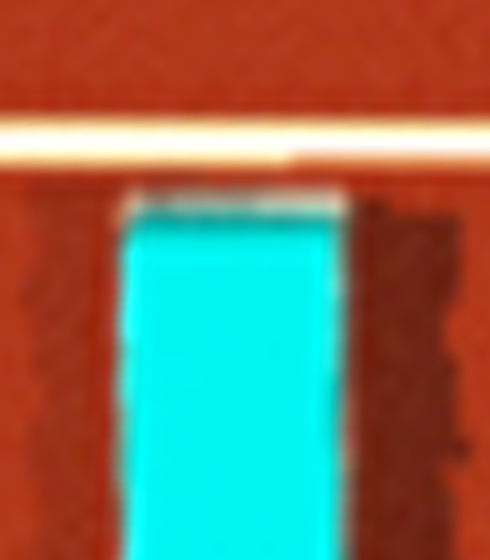

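```bash
python3 - <<'E'
from h import *
fr=F0["scene"]; p=fr[0][:2]-.1457*fr[1]-.0402*fr[2]; print(p)
go((p[0],p[1],.03),171.2)
E
```

```text
[0.49988183 0.03364655]
t 21.125 pos [0.4878 0.0712 0.1205] F [0.85 1.01 1.15] gap -0.0
full shift share [-0.03326 -0.07168  0.18089] turn share [ 0.0063  0.0118 -0.0016]
```

Request:
send_rows(rows="-0.033 -0.072 0.06 0.006 0.012 -0.0016 1;-0.033 -0.072 0.14 0.006 0.012 -0.0016 1;-0.033 -0.072 0.2 0.006 0.012 -0.0016 1;-0.033 -0.072 0.23 0.006 0.012 -0.0016 1;-0.033 -0.072 0.23 0.006 0.012 -0.0016 1")

```text
t: 21.75
ee_pos: [0.4999, 0.0334, 0.0052]
tool_rot: [-0.001, 0.077, 0.997, -0.0]
contact_force: [0.1, 0.1, 0.7]
finger_gap: 0.0002
```

```bash
python3 look.py 15; python3 - <<'E'
from h import *
im=cv2.imread("pics/scene15.png"); go((.49988,.03365,-.002),171.2)
cv2.imwrite("pics/15f.png",cv2.resize(im[210:290,290:390],None,fx=8,fy=7.4,interpolation=cv2.INTER_CUBIC))
E
```

```text
21.75 [0.49985533 0.03344203 0.00517529] 0.0001614551061137611 [0.11 0.06 0.71] [[-0.988, 0.153, -0.001], [0.153, 0.988, -0.0], [0.001, -0.001, -1.0]]
t 21.85 pos [0.501  0.0338 0.0069] F [-0.45 -0.53  1.51] gap 0.0001
full shift share [ 0.00218 -0.00074  0.01785] turn share [0.0007 0.0016 0.0004]
```

View pics/15f.png

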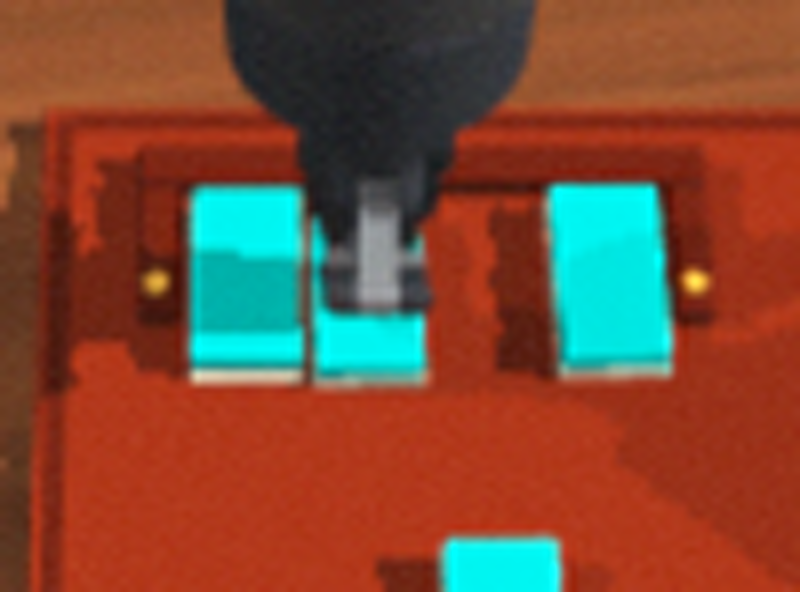

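Request:
send_rows(rows="0.001 0 0.006 0 0.0016 0 1;0.001 0 0.012 0 0.0016 0 1;0.001 0 0.018 0 0.0016 0 1;0.001 0 0.02 0 0.0016 0 1;0.001 0 0.02 0 0.0016 0 1")

```text
t: 22.48
ee_pos: [0.5005, 0.0339, -0.0032]
tool_rot: [-0.0, 0.077, 0.997, 0.0]
contact_force: [0.6, 0.2, 0.2]
finger_gap: -0.0001
```

Request:
send_rows(rows="0 0 0.001 0 0 0 1;0 0 0.002 0 0 0 1;0 0 0.0025 0 0 0 1")

```text
t: 22.85
ee_pos: [0.5005, 0.0339, -0.0044]
tool_rot: [-0.0, 0.077, 0.997, 0.0]
contact_force: [0.1, 0.4, 0.1]
finger_gap: -0.0001
```

Request:
send_rows(rows="0 0 0.001 0 0 0 1;0 0 0.0015 0 0 0 1")

```text
t: 23.1
ee_pos: [0.5005, 0.0339, -0.0046]
tool_rot: [0.0, 0.076, 0.997, 0.0]
contact_force: [-3.4, 0.1, 5.8]
finger_gap: -0.0001
```

Request:
send_rows(rows="0 0 0.001 0 0 0 1;0 0 0.0013 0 0 0 1")

```text
t: 23.35
ee_pos: [0.5006, 0.0339, -0.0047]
tool_rot: [0.0, 0.076, 0.997, 0.0]
contact_force: [-3.7, -0.3, 6.2]
finger_gap: -0.0001
```

Request:
send_rows(rows="-0.004 0 0.0012 0 0 0 1;-0.009 0 0.0012 0 0 0 1;-0.015 0 0.0012 0 0 0 1;-0.022 0 0.0012 0 0 0 1;-0.029 0 0.0012 0 0 0 1")

```text
t: 23.98
ee_pos: [0.5152, 0.0317, -0.0046]
tool_rot: [0.0, 0.076, 0.997, 0.0]
contact_force: [-3.6, 0.9, 6.3]
finger_gap: -0.0002
```

Request:
send_rows(rows="-0.008 0 0.0012 0 0 0.003 1;-0.016 0 0.0012 0 0 0.006 1;-0.024 0 0.0012 0 0 0.008 1;-0.032 0 0.0012 0 0 0.008 1;-0.04 0 0.0012 0 0 0.008 1")

```text
t: 24.6
ee_pos: [0.5352, 0.0286, -0.0046]
tool_rot: [0.0, 0.08, 0.997, 0.0]
contact_force: [-3.6, -0.3, 5.4]
finger_gap: 0.0001
```

Request:
send_rows(rows="-0.008 0 0.0012 0 0 0.002 1;-0.016 0 0.0012 0 0 0.004 1;-0.024 0 0.0012 0 0 0.005 1;-0.032 0 0.0012 0 0 0.005 1;-0.04 0 0.0012 0 0 0.005 1")

```text
t: 25.22
ee_pos: [0.5551, 0.0254, -0.0045]
tool_rot: [0.001, 0.083, 0.997, 0.0]
contact_force: [-3.1, 1.2, 5.4]
finger_gap: -0.0
```

```bash
python3 look.py 16; python3 - <<'E'
from h import *
im=cv2.imread("pics/scene16.png"); fr=F0["scene"];print(tcpline(fr),edge(im,fr,-.038,-.11,-.03))
print(fitdom("scene",im,fr,[(-.036,-.006,0)])[0])
cv2.imwrite("pics/16f.png",cv2.resize(im[210:330,290:425],None,fx=5.8,fy=5,interpolation=cv2.INTER_CUBIC))
E
```

```text
25.225 [ 0.55513253  0.02541149 -0.00454037] -8.072489635407787e-06 [-3.12  1.22  5.38] [[-0.986, 0.165, 0.001], [0.165, 0.986, 0.0], [-0.001, 0.0, -1.0]]
[-89.47706042 -39.95963043] (np.float64(-69.4394712147264), np.float64(-0.9408516349337893), np.float64(0.27317463889871907), 49)
[[-36.01825985  -4.03993974   0.4350387 ]]
```

View pics/16f.png

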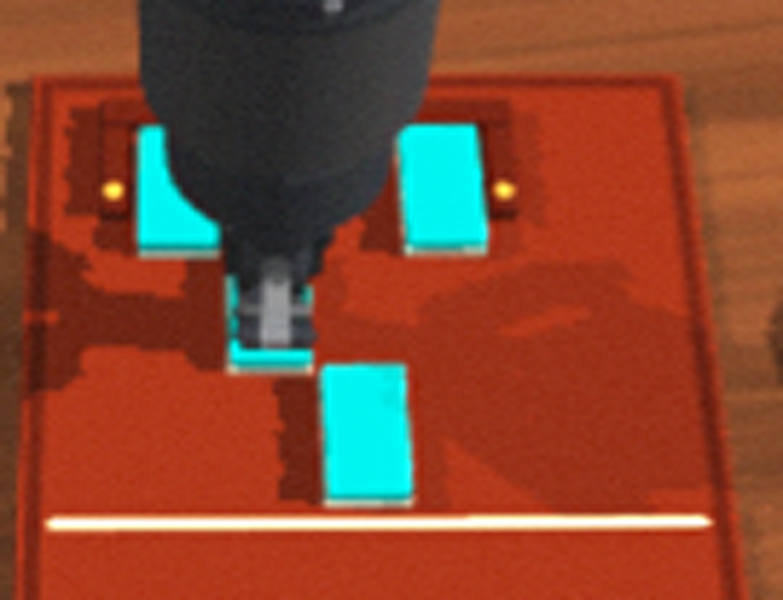

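Request:
send_rows(rows="-0.009 0 0.0012 0 0 0 1;-0.018 0 0.0012 0 0 0 1;-0.027 0 0.0012 0 0 0 1;-0.036 0 0.0012 0 0 0 1;-0.045 0 0.0012 0 0 0 1")

```text
t: 25.95
ee_pos: [0.5779, 0.0216, -0.0046]
tool_rot: [0.001, 0.083, 0.997, 0.0]
contact_force: [-3.5, 0.6, 5.9]
finger_gap: -0.0001
```

Request:
send_rows(rows="-0.009 0 0.0012 0 0 0 1;-0.018 0 0.0012 0 0 0 1;-0.027 0 0.0012 0 0 0 1;-0.036 0 0.0012 0 0 0 1;-0.045 0 0.0012 0 0 0 1")

```text
t: 26.58
ee_pos: [0.6003, 0.0179, -0.0046]
tool_rot: [0.001, 0.083, 0.997, -0.0]
contact_force: [-3.1, 0.8, 5.5]
finger_gap: -0.0003
```

```bash
python3 look.py 17; python3 - <<'E'
from h import *
im=cv2.imread("pics/scene17.png"); fr=F0["scene"];print(tcpline(fr),edge(im,fr,-.038,-.05,-.006))
print(fitdom("scene",im,fr,[(-.036,-.006,0)])[0])
E
```

```text
26.575 [ 0.60031048  0.01788996 -0.00457354] -0.00026088374107710274 [-3.07  0.76  5.51] [[-0.986, 0.165, 0.002], [0.165, 0.986, -0.0], [-0.002, 0.0, -1.0]]
[-43.64093775 -40.57088539] (np.float64(-23.140867294884483), np.float64(1.2091025346281086), np.float64(0.1299794886288631), 49)
[[-36.06731258  -4.00717994   0.30624281]]
```

Request:
send_rows(rows="-0.009 0 0.0012 0 0 0 1;-0.018 0 0.0012 0 0 0 1;-0.026 0 0.0012 0 0 0 1;-0.032 0 0.0012 0 0 0 1;-0.034 0 0.0012 0 0 0 1")

```text
t: 27.3
ee_pos: [0.6177, 0.0149, -0.0046]
tool_rot: [0.001, 0.083, 0.997, -0.0]
contact_force: [-3.7, 1.1, 6.0]
finger_gap: -0.0
```

Request:
send_rows(rows="0 0 -0.005 0 0 0 1;0 0 -0.05 0 0 0 1;0.02 -0.05 -0.12 0 0 0 1;0.08 -0.14 -0.16 0 0 0 1;0.16 -0.24 -0.18 0 0 0 1")

```text
t: 27.92
ee_pos: [0.5201, -0.0895, 0.0858]
tool_rot: [0.002, 0.082, 0.997, -0.0]
contact_force: [0.5, -0.2, -0.5]
finger_gap: 0.0001
```

Request:
send_rows(rows="0.06 -0.1 0 0 0 0 1;0.12 -0.2 0 0 0 0 1;0.18 -0.3 0 0 0 0 1;0.24 -0.4 0 0 0 0 1;0.3 -0.5 0 0 0 0 1")

```text
t: 28.55
ee_pos: [0.3299, -0.3125, 0.0851]
tool_rot: [0.003, 0.082, 0.997, -0.0]
contact_force: [0.1, -1.4, 0.3]
finger_gap: -0.0001
```

```bash
python3 look.py 18 ; python3 - <<'E'
from h import *
for n in("scene","top"):
    im=cv2.imread(f"pics/{n}18.png"); fr=F0[n]
    q=fitdom(n,im,fr,[(-.036,-.004,0),(-.036,-.038,0)]); print(n,q[0].round(2),q[1])
    q=fitdom(n,im,fr,[(-.156,.03,0)]);q2=fitdom(n,im,fr,[(-.156,-.071,0)]); print(n,q[0].round(2),q2[0].round(2))
    print([edge(im,fr,y,-.03,-.0035,half=.011,name=n) for y in(-.004,-.038)])
    r=rect(n,im,fr,ZT if n=="scene" else ZT,(-.05,.01),(-.06,.02),.0002); cv2.imwrite(f"pics/r18{n}.png",r)
a=[cv2.imread(f"pics/r18{n}.png") for n in("scene","top")]; cv2.imwrite("pics/r18.png",np.hstack(a))
E
```

```text
28.55 [ 0.32991575 -0.31254829  0.08514828] -0.00014948357638254754 [ 0.08 -1.42  0.35] [[-0.987, 0.164, 0.006], [0.164, 0.987, -0.001], [-0.006, 0.0, -1.0]]
scene [[-36.12  -4.03   0.53]
 [-35.33 -38.21  -0.73]] [29.90968615 14.53644424  0.29569035]
scene [[-156.09   30.02    0.69]] [[-155.45  -71.2    -0.4 ]]
[None, (np.float64(-11.035450305215102), np.float64(-0.9145897507342946), np.float64(0.09629015184632458), 44)]
top [[-38.57  -4.22   0.49]
 [-37.7  -37.73  -0.2 ]] [29.13779835 15.18980413  0.46110466]
top [[-1.5835e+02  2.9970e+01 -3.0000e-02]] [[-157.   -71.4    0. ]]
[None, None]
```

View pics/top18.png

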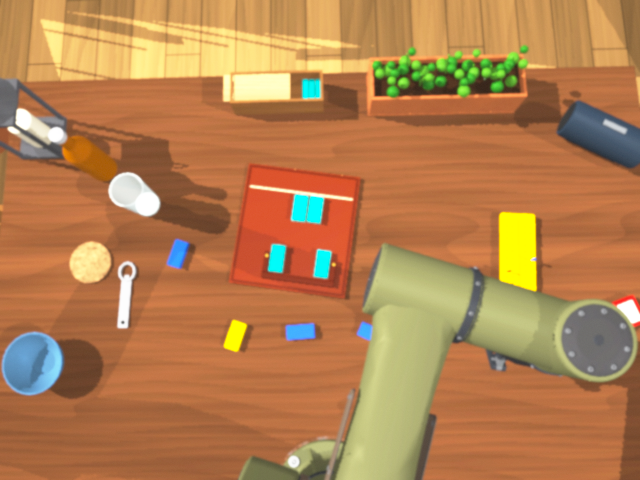

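View pics/r18.png

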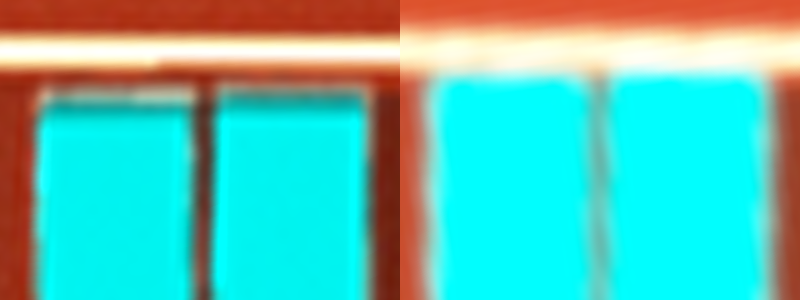

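```bash
python3 - <<'E'
from h import *
im=cv2.imread("pics/scene18.png"); fr=F0["scene"]
for y in (-.004,-.038,.03):
    r=rect("scene",im,fr,ZT,(-.02,.008),(y-.010,y+.010),.0005).astype(float).mean(1)
    X=np.arange(.008,-.02,-.0005)*1e3
    print(y); print([(round(x,1),*c.round().astype(int)) for x,c in zip(X,r)][::2])
E
```

```text
-0.004
[(np.float64(8.0), np.int64(25), np.int64(53), np.int64(176)), (np.float64(7.0), np.int64(22), np.int64(50), np.int64(174)), (np.float64(6.0), np.int64(24), np.int64(52), np.int64(175)), (np.float64(5.0), np.int64(21), np.int64(48), np.int64(172)), (np.float64(4.0), np.int64(45), np.int64(77), np.int64(184)), (np.float64(3.0), np.int64(92), np.int64(140), np.int64(212)), (np.float64(2.0), np.int64(150), np.int64(206), np.int64(240)), (np.float64(1.0), np.int64(213), np.int64(248), np.int64(255)), (np.float64(-0.0), np.int64(249), np.int64(255), np.int64(255)), (np.float64(-1.0), np.int64(239), np.int64(253), np.int64(255)), (np.float64(-2.0), np.int64(190), np.int64(236), np.int64(254)), (np.float64(-3.0), np.int64(123), np.int64(181), np.int64(236)), (np.float64(-4.0), np.int64(67), np.int64(112), np.int64(202)), (np.float64(-5.0), np.int64(36), np.int64(64), np.int64(168)), (np.float64(-6.0), np.int64(45), np.int64(67), np.int64(158)), (np.float64(-7.0), np.int64(80), np.int64(101), np.int64(157)), (np.float64(-8.0), np.int64(117), np.int64(138), np.int64(157)), (np.float64(
[... 3575 characters left out ...]
p.float64(-9.0), np.int64(25), np.int64(53), np.int64(169)), (np.float64(-10.0), np.int64(25), np.int64(53), np.int64(170)), (np.float64(-11.0), np.int64(25), np.int64(52), np.int64(170)), (np.float64(-12.0), np.int64(26), np.int64(53), np.int64(170)), (np.float64(-13.0), np.int64(26), np.int64(53), np.int64(171)), (np.float64(-14.0), np.int64(27), np.int64(54), np.int64(172)), (np.float64(-15.0), np.int64(27), np.int64(54), np.int64(172)), (np.float64(-16.0), np.int64(26), np.int64(54), np.int64(172)), (np.float64(-17.0), np.int64(26), np.int64(54), np.int64(171)), (np.float64(-18.0), np.int64(25), np.int64(53), np.int64(170)), (np.float64(-19.0), np.int64(25), np.int64(53), np.int64(169))]
```

```bash
python3 -c "
from h import *
go((.6175,.0149,.06),170.5)"
```

```text
t 28.65 pos [ 0.3281 -0.3144  0.0851] F [0.09 0.62 0.03] gap -0.0
full shift share [-0.45831  0.74737  0.05184] turn share [-0.0004  0.0042 -0.0048]
```

Request:
send_rows(rows="-0.06 0.1 0 0 0 0 1;-0.12 0.2 0 0 0 0 1;-0.18 0.3 0 0 0 0 1;-0.24 0.4 0 0 0 0 1;-0.3 0.49 0 0 0 0 1")

```text
t: 29.28
ee_pos: [0.5188, -0.0961, 0.0855]
tool_rot: [0.002, 0.085, 0.996, -0.0]
contact_force: [0.4, -0.6, -0.1]
finger_gap: 0.0001
```

```bash
python3 -c "
from h import *
go((.6175,.0149,.005),170.5)"
```

```text
t 29.275 pos [ 0.5188 -0.0961  0.0855] F [ 0.37 -0.6  -0.13] gap 0.0001
full shift share [-0.15626  0.2522   0.16182] turn share [-0.      0.0048 -0.0037]
```

Request:
send_rows(rows="-0.06 0.1 0 0 0.005 -0.004 1;-0.12 0.19 0 0 0.005 -0.004 1;-0.156 0.252 0.02 0 0.005 -0.004 1;-0.156 0.252 0.1 0 0.005 -0.004 1;-0.156 0.252 0.155 0 0.005 -0.004 1")

```text
t: 29.9
ee_pos: [0.6167, 0.0158, 0.0057]
tool_rot: [-0.001, 0.082, 0.997, -0.0]
contact_force: [0.1, -0.4, 0.3]
finger_gap: -0.0002
```

```bash
python3 -c "
from h import *
go((.6175,.0149,-.0035),170.5)"
```

```text
t 29.9 pos [0.6167 0.0158 0.0057] F [ 0.15 -0.37  0.25] gap -0.0002
full shift share [-0.00197 -0.00155  0.01833] turn share [-0.0004 -0.0024  0.0011]
```

Request:
send_rows(rows="-0.002 -0.0015 0.005 0 -0.0024 0.001 1;-0.002 -0.0015 0.01 0 -0.0024 0.001 1;-0.002 -0.0015 0.015 0 -0.0024 0.001 1;-0.002 -0.0015 0.0175 0 -0.0024 0.001 1;-0.002 -0.0015 0.0175 0 -0.0024 0.001 1")

```text
t: 30.52
ee_pos: [0.6177, 0.0149, -0.0026]
tool_rot: [0.0, 0.083, 0.997, -0.0]
contact_force: [-0.5, 0.7, 0.3]
finger_gap: 0.0002
```

Request:
send_rows(rows="0 0 0.001 0 0 0 1;0 0 0.0017 0 0 0 1")

```text
t: 30.78
ee_pos: [0.6178, 0.0149, -0.0033]
tool_rot: [0.0, 0.083, 0.997, -0.0]
contact_force: [0.1, -0.2, 0.2]
finger_gap: -0.0003
```

Request:
send_rows(rows="0 0 0.001 0 0 0 1;0 0 0.0015 0 0 0 1")

```text
t: 31.02
ee_pos: [0.6178, 0.0149, -0.004]
tool_rot: [0.0, 0.083, 0.997, -0.0]
contact_force: [-0.1, -1.1, 0.8]
finger_gap: -0.0001
```

Request:
send_rows(rows="0 0 0.001 0 0 0 1;0 0 0.0013 0 0 0 1")

```text
t: 31.28
ee_pos: [0.6178, 0.0149, -0.0044]
tool_rot: [0.0, 0.083, 0.997, -0.0]
contact_force: [-0.9, 0.8, 2.2]
finger_gap: -0.0002
```

Request:
send_rows(rows="0 0 0.001 0 0 0 1;0 0 0.0013 0 0 0 1")

```text
t: 31.52
ee_pos: [0.6179, 0.0149, -0.0046]
tool_rot: [0.001, 0.083, 0.997, -0.0]
contact_force: [-2.6, 0.5, 4.7]
finger_gap: 0.0002
```

```bash
python3 look.py 19; python3 - <<'E'
from h import *
fr=F0["scene"]; print(tcpline(fr))
im=cv2.imread("pics/scene19.png")
for y in(-.004,-.038):
    r=rect("scene",im,fr,ZT,(-.012,-.004),(y-.010,y+.010),.0005).astype(float).mean(1)
    print([(x,int(c[0])) for x,c in zip(np.arange(-4,-12,-.5),r)])
E
```

```text
31.525 [ 0.61789585  0.01490534 -0.00456257] 0.00019291328980944715 [-2.59  0.48  4.73] [[-0.986, 0.165, 0.001], [0.165, 0.986, -0.0], [-0.001, -0.0, -1.0]]
[-26.1984966  -40.79171523]
[(np.float64(-4.0), 41), (np.float64(-4.5), 31), (np.float64(-5.0), 28), (np.float64(-5.5), 34), (np.float64(-6.0), 48), (np.float64(-6.5), 68), (np.float64(-7.0), 91), (np.float64(-7.5), 113), (np.float64(-8.0), 132), (np.float64(-8.5), 148), (np.float64(-9.0), 162), (np.float64(-9.5), 173), (np.float64(-10.0), 175), (np.float64(-10.5), 170), (np.float64(-11.0), 164), (np.float64(-11.5), 162)]
[(np.float64(-4.0), 61), (np.float64(-4.5), 54), (np.float64(-5.0), 51), (np.float64(-5.5), 52), (np.float64(-6.0), 61), (np.float64(-6.5), 74), (np.float64(-7.0), 86), (np.float64(-7.5), 94), (np.float64(-8.0), 96), (np.float64(-8.5), 96), (np.float64(-9.0), 94), (np.float64(-9.5), 92), (np.float64(-10.0), 91), (np.float64(-10.5), 88), (np.float64(-11.0), 87), (np.float64(-11.5), 86)]
```

Request:
send_rows(rows="-0.001 0 0.0012 0 0 -0.002 1;-0.003 0 0.0012 0 0 -0.004 1;-0.006 0 0.0012 0 0 -0.006 1;-0.0085 0 0.0012 0 0 -0.006 1;-0.009 0 0.0012 0 0 -0.006 1")

```text
t: 32.25
ee_pos: [0.6225, 0.0142, -0.0046]
tool_rot: [0.001, 0.08, 0.997, -0.0]
contact_force: [-2.5, 0.7, 6.1]
finger_gap: 0.0003
```

```bash
python3 look.py 20; python3 - <<'E'
from h import *
fr=F0["scene"]; print(tcpline(fr))
im=cv2.imread("pics/scene20.png")
cv2.imwrite("pics/20f.png",cv2.resize(im[270:330,310:390],None,fx=10,fy=10,interpolation=cv2.INTER_CUBIC))
E
```

```text
32.25 [ 0.62245168  0.01418178 -0.00457488] 0.0003146908589407429 [-2.55  0.67  6.12] [[-0.987, 0.159, 0.001], [0.159, 0.987, -0.0], [-0.001, -0.0, -1.0]]
[-21.5715407  -40.85639439]
```

View pics/20f.png

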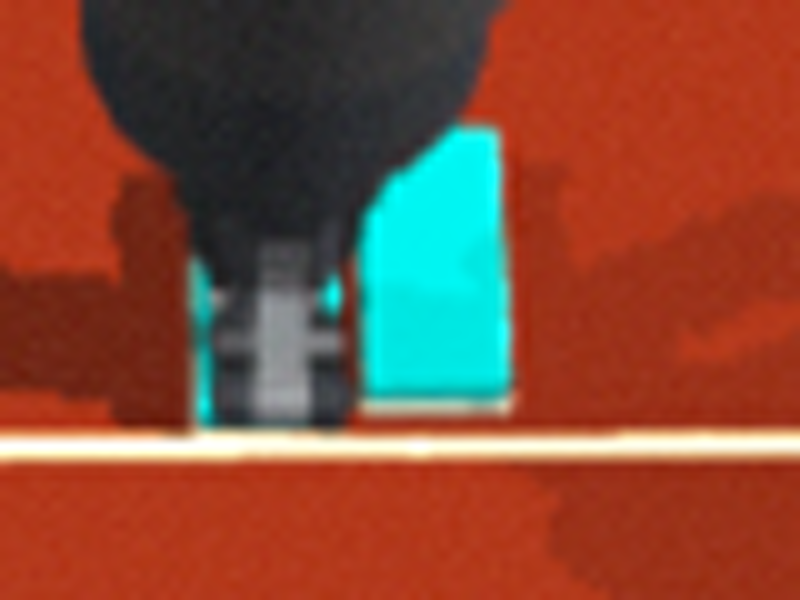

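Request:
send_rows(rows="-0.001 0 0.0012 0 0 0 1;-0.002 0 0.0012 0 0 0 1;-0.0022 0 0.0012 0 0 0 1")

```text
t: 32.72
ee_pos: [0.6236, 0.014, -0.0046]
tool_rot: [0.001, 0.079, 0.997, -0.0]
contact_force: [-3.1, 1.2, 6.3]
finger_gap: -0.0001
```

```bash
python3 - <<'E'
from h import *
print(tcpline(F0["scene"]))
E
```

```text
[-20.41511902 -40.87166397]
```

Request:
send_rows(rows="0 0 -0.004 0 0 0 1;0 0 -0.03 0 0 0 1;0 0.02 -0.06 0 0 0 1;0 0.05 -0.06 0 0 0 1;0.006 0.071 -0.04 0 0 0 1")

```text
t: 33.35
ee_pos: [0.6269, 0.0512, 0.0158]
tool_rot: [0.002, 0.079, 0.997, 0.0]
contact_force: [-0.1, 0.0, 0.4]
finger_gap: 0.0001
```

```bash
python3 look.py 21; python3 -c "
from h import *
go((.6205,.0494,.003),171.0)
im=cv2.imread('pics/scene21.png')
cv2.imwrite('pics/21f.png',cv2.resize(im[260:330,310:390],None,fx=10,fy=8.5,interpolation=cv2.INTER_CUBIC))"
```

```text
33.35 [0.62694021 0.051168   0.01584937] 0.00010135954022097622 [-0.07  0.01  0.36] [[-0.987, 0.158, 0.004], [0.158, 0.987, 0.0], [-0.003, 0.001, -1.0]]
t 33.45 pos [0.6247 0.0509 0.0127] F [ 0.63 -0.56  0.04] gap -0.0
full shift share [ 0.00773 -0.00424  0.01948] turn share [-0.0011 -0.0018 -0.0006]
```

View pics/21f.png

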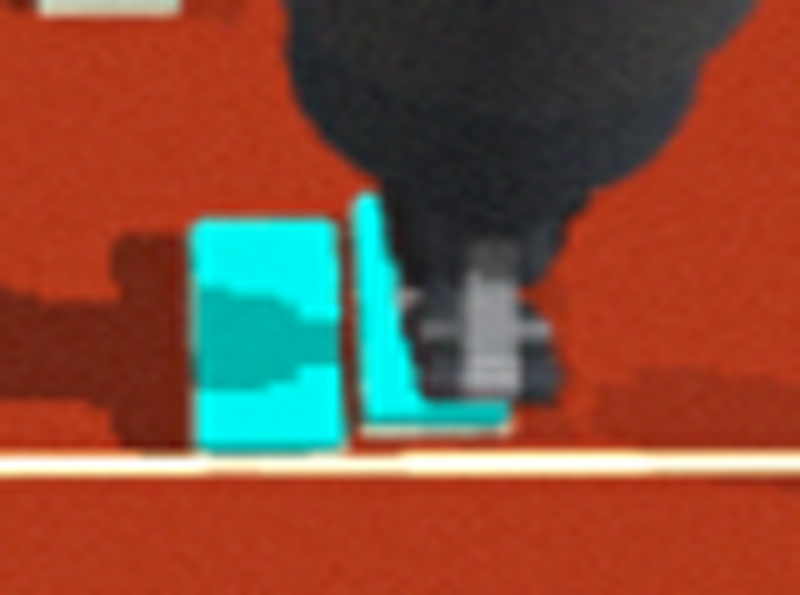

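Request:
send_rows(rows="0.0077 -0.0042 0.006 -0.001 -0.0018 -0.0006 1;0.0077 -0.0042 0.014 -0.001 -0.0018 -0.0006 1;0.0077 -0.0042 0.022 -0.001 -0.0018 -0.0006 1;0.0077 -0.0042 0.03 -0.001 -0.0018 -0.0006 1;0.0077 -0.0042 0.031 -0.001 -0.0018 -0.0006 1")

```text
t: 34.08
ee_pos: [0.6203, 0.0493, -0.0032]
tool_rot: [-0.0, 0.079, 0.997, -0.0]
contact_force: [0.0, 0.4, -0.3]
finger_gap: 0.0
```

Request:
send_rows(rows="0 0 0.001 0 0 0 1;0 0 0.0015 0 0 0 1")

```text
t: 34.33
ee_pos: [0.6205, 0.0492, -0.0038]
tool_rot: [-0.0, 0.079, 0.997, -0.0]
contact_force: [0.5, -0.5, -0.5]
finger_gap: -0.0004
```

Request:
send_rows(rows="0 0 0.001 0 0 0 1;0 0 0.0015 0 0 0 1")

```text
t: 34.58
ee_pos: [0.6206, 0.0493, -0.0043]
tool_rot: [-0.0, 0.079, 0.997, -0.0]
contact_force: [-0.9, 0.1, 2.4]
finger_gap: 0.0002
```

Request:
send_rows(rows="0 0 0.001 0 0 0 1;0 0 0.0013 0 0 0 1")

```text
t: 34.83
ee_pos: [0.6206, 0.0493, -0.0045]
tool_rot: [0.0, 0.078, 0.997, -0.0]
contact_force: [-2.2, 0.4, 4.2]
finger_gap: 0.0001
```

```bash
python3 look.py 22; python3 - <<'E'
from h import *
fr=F0["scene"]; print(tcpline(fr))
im=cv2.imread("pics/scene22.png")
for y in(-.004,):
    r=rect("scene",im,fr,ZT,(-.012,-.004),(y-.010,y+.010),.0005).astype(float).mean(1)
    print([(x,int(c[0])) for x,c in zip(np.arange(-4,-12,-.5),r)])
E
```

```text
34.825 [ 0.6205594   0.04925502 -0.00450998] 7.644675495920798e-05 [-2.22  0.36  4.19] [[-0.988, 0.157, 0.0], [0.157, 0.988, -0.0], [-0.0, -0.0, -1.0]]
[-28.7725103   -6.44775843]
[(np.float64(-4.0), 40), (np.float64(-4.5), 31), (np.float64(-5.0), 29), (np.float64(-5.5), 36), (np.float64(-6.0), 50), (np.float64(-6.5), 70), (np.float64(-7.0), 93), (np.float64(-7.5), 115), (np.float64(-8.0), 135), (np.float64(-8.5), 152), (np.float64(-9.0), 163), (np.float64(-9.5), 168), (np.float64(-10.0), 163), (np.float64(-10.5), 152), (np.float64(-11.0), 137), (np.float64(-11.5), 123)]
```

Request:
send_rows(rows="-0.001 0 0.0012 0 0 0.002 1;-0.003 0 0.0012 0 0 0.005 1;-0.007 0 0.0012 0 0 0.007 1;-0.0105 0 0.0012 0 0 0.007 1;-0.011 0 0.0012 0 0 0.007 1")

```text
t: 35.55
ee_pos: [0.6262, 0.0484, -0.0046]
tool_rot: [0.0, 0.082, 0.997, -0.0]
contact_force: [-4.5, 1.0, 6.1]
finger_gap: 0.0002
```

```bash
python3 - <<'E'
from h import *
print(tcpline(F0["scene"]))
E
```

```text
[-23.10165236  -6.43706194]
```

Moved 5.67 mm, so about 0.9 mm is left.

Request:
send_rows(rows="-0.0008 0 0.0012 0 0 0 1;-0.0016 0 0.0012 0 0 0 1;-0.0017 0 0.0012 0 0 0 1")

```text
t: 35.92
ee_pos: [0.6272, 0.0484, -0.0046]
tool_rot: [0.0, 0.082, 0.997, -0.0]
contact_force: [-3.0, 0.9, 5.8]
finger_gap: 0.0001
```

Request:
send_rows(rows="0 0 -0.004 0 0 0 1;0 0 -0.05 0 0 0 1;0.02 -0.05 -0.12 0 0 0 1;0.08 -0.14 -0.16 0 0 0 1;0.16 -0.24 -0.18 0 0 0 1")

```text
t: 36.55
ee_pos: [0.53, -0.0562, 0.0859]
tool_rot: [0.001, 0.082, 0.997, 0.0]
contact_force: [0.1, -0.8, 0.5]
finger_gap: 0.0001
```

Request:
send_rows(rows="0.06 -0.1 0 0 0 0 1;0.12 -0.2 0 0 0 0 1;0.18 -0.3 0 0 0 0 1;0.24 -0.4 0 0 0 0 1;0.3 -0.5 0 0 0 0 1")

```text
t: 37.17
ee_pos: [0.34, -0.2795, 0.0854]
tool_rot: [0.002, 0.082, 0.997, -0.0]
contact_force: [1.3, -0.7, -0.7]
finger_gap: 0.0002
```

```bash
python3 look.py 23 ; python3 - <<'E'
from h import *
for n in("scene","top"):
    im=cv2.imread(f"pics/{n}23.png"); fr=F0[n]
    q=fitdom(n,im,fr,[(-.030,-.004,0),(-.030,-.038,0)]); print(n,q[0].round(2),q[1])
    q=fitdom(n,im,fr,[(-.156,.03,0)]);q2=fitdom(n,im,fr,[(-.156,-.071,0)]); print(n,q[0].round(2),q2[0].round(2))
    r=rect(n,im,fr,ZT,(-.05,.01),(-.06,.02),.0002); cv2.imwrite(f"pics/r23{n}.png",r)
im=cv2.imread("pics/scene23.png")
for y in(.03,-.004,-.038):
    r=rect("scene",im,F0["scene"],ZT,(-.009,.006),(y-.010,y+.010),.0005).astype(float).mean(1)
    print(y,[(x,*c.astype(int)) for x,c in zip(np.arange(6,-9,-.5).tolist(),r.tolist())for c in[np.array(c)]][::2])
a=[cv2.imread(f"pics/r23{n}.png") for n in("scene","top")]; cv2.imwrite("pics/r23.png",np.hstack(a))
cv2.imwrite('pics/23f.png',cv2.resize(im[260:330,310:390],None,fx=10,fy=8.5,interpolation=cv2.INTER_CUBIC))
E
```

```text
37.175 [ 0.34002654 -0.27948856  0.08538911] 0.0001788761962388311 [ 1.25 -0.71 -0.72] [[-0.987, 0.163, 0.004], [0.163, 0.987, -0.0], [-0.004, 0.0, -1.0]]
scene [[-29.58  -3.9    0.4 ]
 [-29.15 -38.39   0.14]] [29.88385839 14.527321    0.31136148]
scene [[-156.11   30.02    0.69]] [[-155.45  -71.25   -0.47]]
top [[-31.79  -4.05   0.16]
 [-31.5  -37.86   0.35]] [29.49270111 15.09724054  0.49690058]
top [[-1.5834e+02  2.9970e+01 -3.0000e-02]] [[-1.570e+02 -7.143e+01 -6.000e-02]]
0.03 [(6.0, np.int64(21), np.int64(50), np.int64(173)), (5.0, np.int64(21), np.int64(48), np.int64(171)), (4.0, np.int64(50), np.int64(83), np.int64(186)), (3.0, np.int64(91), np.int64(140), np.int64(212)), (2.0, np.int64(150), np.int64(202), np.int64(239)), (1.0, np.int64(212), np.int64(241), np.int64(251)), (0.0, np.int64(244), np.int64(254), np.int64(254)), (-1.0, np.int64(228), np.int64(252), np.int64(255)), (-2.0, np.int64(175), np.int64(228), np.int64(252)), (-3.0, np.int64(112), np.int64(168), np.int64(227)), (-4.0, np.int64(64), np.int64(104), np.int64(195)), (-5.0, np.int64(25), np.int64(54), np.int64(
[... 1020 characters left out ...]
p.int64(48), np.int64(171)), (4.0, np.int64(33), np.int64(61), np.int64(176)), (3.0, np.int64(70), np.int64(108), np.int64(196)), (2.0, np.int64(114), np.int64(161), np.int64(220)), (1.0, np.int64(170), np.int64(217), np.int64(247)), (0.0, np.int64(209), np.int64(247), np.int64(255)), (-1.0, np.int64(217), np.int64(246), np.int64(241)), (-2.0, np.int64(182), np.int64(209), np.int64(193)), (-3.0, np.int64(154), np.int64(175), np.int64(119)), (-4.0, np.int64(156), np.int64(168), np.int64(54)), (-5.0, np.int64(175), np.int64(180), np.int64(5)), (-6.0, np.int64(202), np.int64(205), np.int64(0)), (-7.0, np.int64(228), np.int64(231), np.int64(0)), (-8.0, np.int64(243), np.int64(246), np.int64(0))]
```

View pics/r23.png

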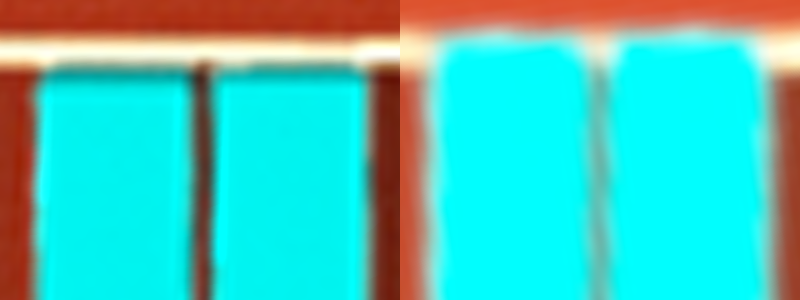

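View pics/23f.png

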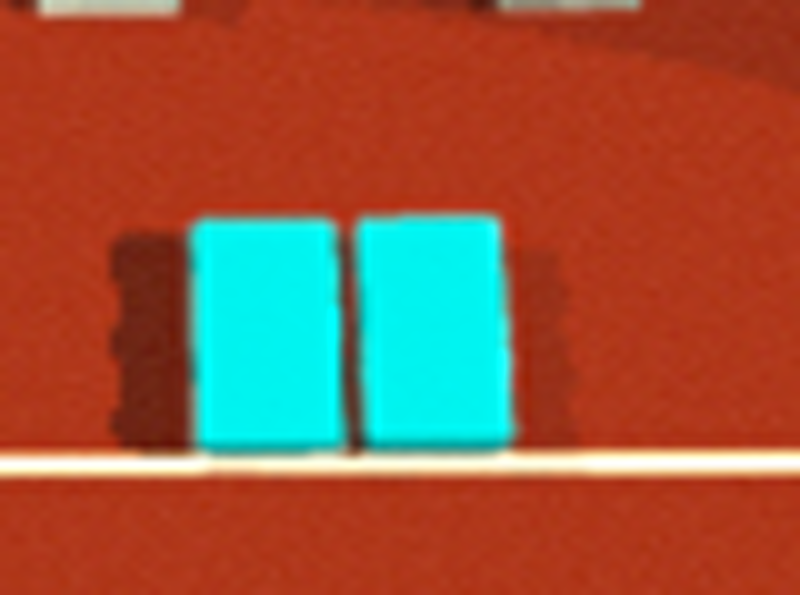

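Both front edges sit on the line, both dominoes are square to within about 0.4°, and the end dominoes haven't moved. The arm is clear, so I'm handing in.

```bash
python3 -c "
from bench import ctrl
print(ctrl.observe()['t'],ctrl.finish_job())"
```

```text
the job is handed in; nothing more can be done
37.275 None
```

I slid dominoes b and c out of the rail under a closed fingertip pressing about 4–8 N. Each went out in one long slide, then got a short second push up to the line. The job was handed in at 37.3 s with the arm clear of everything.

**Last checks, both cameras** (0 is the line's centre; the line covers −1.5 to +1.5 mm):

| Domino | Front edge, scene camera | Front edge, top camera | Mean | Off square |
|---|---|---|---|---|
| b | +0.4 mm | −1.8 mm | −0.7 mm | 0.2–0.4° |
| c | +0.9 mm | −1.5 mm | −0.3 mm | 0.1–0.4° |

- **Gap and end dominoes:** About 4 mm is left between b and c. The end dominoes a and d read the same position as at the start, within 0.1 mm in the scene view. In the top view a matches along the slide to 0.01 mm and d to 0.02 mm.
- **Cameras disagree:** They differ by about 2.3 mm on the front edges, so I aimed for their mean. That mean matched the bottom edge I could see directly in the scene picture before the last push.
- **TCP height was off:** The fingertip met the dominoes with the reported TCP at z ≈ −4.5 mm, although their backs should be at about +21 mm. The pictures also showed the fingers ending short of that point, so I found the contact height by touch.

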